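Space the column guide bars with a hooked spacer

ROBOT

A 7-joint arm with a two-finger parallel gripper is mounted at the origin on a cart in front of the work surface, level with it; the furniture and walls round the work are solid. World frame = base frame: x ahead of the robot, y to its left, z up, the work surface at z = 0. Lengths are in mm, angles in rad, forces in N, time in s.
With the tool pointing down it reaches from about 400 to 875 mm from the base axis. Payload 4.4 kg.
Tool frame: the origin (TCP) lies between the finger pads; the fingertips stand 11 mm ahead of it and the grasp point (between the pads) lies 8 mm behind it; y points along the fingers, x is the direction in which the jaws open and shut, and the axes are right-handed (so a half turn about y gives the same grasp; the last joint's range is limited). The gripper opens to 85 mm and grips with 20 to 120 N. Pads are 22 mm wide; open, the fingers measure 114 mm over their backs; the gripper's body (76 mm by 85 mm) begins 54 mm behind the grasp point. The pads swing forward as they close: fully open they stand 13 mm farther back than shut.
Start: joints at [1.197, 0.628, 0.038, 1.517, -0.027, 0.996, -0.02], TCP at [196.953, -619.457, 242.313] pointing down, gripper open.
Joint ranges: [-3.06, 3.06], [-0.37, 2.12], [-1.25, 1.32], [0.18, 2.47], [-1.1, 4.24], [0.23, 1.98], [-2.94, 2.94]. Speed limits (rad/s): [2.57, 2.57, 3.14, 3.14, 3.14, 3.14, 3.14].

INTERFACE

Orientations are given as [roll, pitch, yaw] about the fixed x, y, z axes, in that order (R = Rz(yaw) Ry(pitch) Rx(roll)).
In Python, from cell import * gives the robot as it stands.
- The arm moves only by the shell command python3 -m jog 'ROWS'. ROWS is JSON, a list of rows, each an object of numbers: "x", "y", "z": the shift along the tool's x, y, z in mm; "ax", "ay", "az": the turn, a rotation vector about the tool's x, y, z in rad; "grip": the finger opening in mm, from 0 to 85.4. In form: [{"x": .., "y": .., "z": .., "ax": .., "ay": .., "az": .., "grip": ..}, ...]. A call has 1 to 5 rows; each row is the pose to reach, as a shift and turn from the pose commanded when the call began, along the tool's axes at that moment; what a row does not reach only later rows make up. A row lasts 1/10 s, in which the tool goes at most 50 mm and 8.59 degrees, less where a joint would pass 70% of its speed; a pose out of reach is approached as far as the arm can. A call with a gripper value outside its range is refused whole. The fingers move at their own pace and stop on an object; the grip force is fixed at half the most. Time passes only in rows, so rows that repeat a pose let the fingers close. It gives the time, the measured TCP pose, the force and the opening at its end, in the units of the state.
- read_state(): the state, without advancing time (a new reading comes with each control period).
- get_image(name): name is "scene" or "top"; returns a dict with "color" (420x560x3 uint8, red, green, blue), "vfov" (degrees; the focal length in pixels is half the picture's height over the tangent of half this angle, whatever the lens; pixels are square), "cx", "cy" (the principal point, pixels), "camera_from_world" (4x4, takes a point from world to camera coordinates). Camera axes: x right, y down, z forward; pixel columns grow to the right and rows downward; lengths in mm; the calibration is good to about 2 mm. A picture is of the moment at which its call begins. There is no depth.
- finish_job(): hands the job in, once; it reports no verdict.
The state is a dict: "clock": time; "qpos": joint angles; "qd": joint speeds; "tau": joint torques, N m; "eef_pos": TCP position; "tool_rot": TCP orientation; "force": force on the tool from outside, world axes, zero at the start; "torque": the same for the moment, N m; "width": finger opening in mm.
Only numpy, scipy, OpenCV 4.12 (cv2) and the standard library are available. Lean on these libraries where they do the work, as an engineer would, in place of code of your own. Each camera call takes 0.05 s, during which the arm holds its last target.

TASK

Set the three guide bars of the calligraphy column board to equal gaps with the wooden hooked spacer: starting at the fence and working outwards, hook the spacer over each bar in turn and draw the bar towards the fence until you feel the spacer's thick end meet the fence or the bar set before, pressing it home lightly without shoving what it meets. Move the bars gently and only with the spacer, and leave the seal, the eraser and the water dropper alone. At the end stand the spacer upright on the bare table, off the board.

Things in the scene. Friction and masses are not known exactly. Their poses are not given: they have to be found in the camera images.
- guide_board: Fixed light-wood board, 206 x 104 mm, on four rubber feet, its top 15 mm above the table, with a sheet of paper and two low side rails (tops 22 mm above the table, 44 mm either side of the middle line). Origin: middle of its underside, on the table. x runs along the row from the fence outwards, y across, z up; the row's middle line is y = 0.
- fence: Fixed light-wood cross strip at the board's -x end, 12 mm along x, 104 mm across, top 32 mm above the table; axes as the board's. Origin: on the middle line, 15 mm above the table; its working face lies 6 mm from the origin towards +x.
- bar_1: Guide bar nearest the fence: aluminium, 10 mm along x, 94 mm across, 17 to 31 mm above the table, a black 16 x 10 mm shoe at each end. Origin: middle of its underside, 17 mm above the table; axes as the board's. It slides only along the board's x and stays where left; sliding it takes about 12 N. Once set (24 mm gap) its origin is 35 mm from the fence's.
- bar_2: The second guide bar from the fence, same shape, origin and axes as bar_1, but its own drag (about 9 N). Once set (24 mm gap) its origin is 34 mm from that of bar_1.
- bar_3: The third and last guide bar from the fence, same shape, origin and axes as bar_1, but its own drag (about 6 N). Once set (24 mm gap) its origin is 34 mm from that of bar_2.
- spacer_center (a point): Centre, half-way up, of the loose wooden hooked spacer: 42 mm along its x, 40 mm across, 56 mm high, about 90 g, standing upright; this point is 28 mm above its underside. Along x from this point: thick block -21 to -3 mm (its end a cork pad), slot for a bar -3 to +13 mm (18 mm deep from the underside, open at the sides), thin lip +13 to +21 mm. Block and lip reach down to the underside.
- spacer_grip (a point): Centre of the spacer's dark wooden grip, on top of it: 24 mm along x, 30 mm across, 30 mm high, 41 mm above the underside, straight above the spacer's centre, same axes. Close the fingers along x, so that the push does not twist it.
- nose_pad: Cork pad, 3 x 38 x 17 mm, on the end of the spacer's thick block; its outer face is the spacer's -x end. In use this face looks to the fence, the spacer's x points like the board's, its underside 17 to 23 mm above the table. Lip on the bar's outer face and pad on its stop give a gap of 24 mm. Press the pad home with 1 to 5 N, felt as a rise over the bar's own drag.
- seal_mid (a point): Middle of a brown carved stone seal, 20 x 20 x 54 mm, standing; not to be moved.
- eraser_mid (a point): Middle of a worn eraser in a green sleeve, 19 x 43 x 12 mm; not to be moved.
- dropper_mid (a point): Middle of a white porcelain water dropper, 55 x 69 x 34 mm; not to be moved.
Not all that is in view belongs to the job. There is more than one size of the guide_board; the one meant has the size given above.

How it is judged (in metres and radians):
On the way, in this order (a step that is already met when the one before it is completed fails the run):
1. bar 1 set: the spacer's cork pad is pressed lightly (over 0.5 N) against the fence while its lip holds bar 1, and the gaps so far are 24 mm within 1.5 mm (contact force between nose_pad and fence above 0.5 N and contact force between spacer and bar_1 above 3 N and x of bar_1 in the frame of fence between 0.0335 and 0.0365 m), for 0.05 s.
2. bar 2 set: the spacer's cork pad is pressed lightly (over 0.5 N) against bar 1 while its lip holds bar 2, and the gaps so far are 24 mm within 1.5 mm (contact force between nose_pad and bar_1 above 0.5 N and contact force between spacer and bar_2 above 3 N and x of bar_1 in the frame of fence between 0.0335 and 0.0365 m and x of bar_2 in the frame of bar_1 between 0.0325 and 0.0355 m), for 0.05 s.
3. bar 3 set: the spacer's cork pad is pressed lightly (over 0.5 N) against bar 2 while its lip holds bar 3, and the gaps so far are 24 mm within 1.5 mm (contact force between nose_pad and bar_2 above 0.5 N and contact force between spacer and bar_3 above 3 N and x of bar_1 in the frame of fence between 0.0335 and 0.0365 m and x of bar_2 in the frame of bar_1 between 0.0325 and 0.0355 m and x of bar_3 in the frame of bar_2 between 0.0325 and 0.0355 m), for 0.05 s.
At the end, for the whole second after the job is handed in: All three gaps (fence to bar 1, bar 1 to bar 2, bar 2 to bar 3) are 24 mm within 1.5 mm, and the spacer stands upright and at rest on the table, released and off the board (x of bar_1 in the frame of fence between 0.0335 and 0.0365 m and x of bar_2 in the frame of bar_1 between 0.0325 and 0.0355 m and x of bar_3 in the frame of bar_2 between 0.0325 and 0.0355 m and height (world z) of spacer_center between 0.025 and 0.037 m and angle between spacer_center's own z axis and vertical below 0.1 rad and linear speed of spacer below 0.01 m/s and contact force between the fingers and spacer below 0.1 N); the robot touches nothing.
It fails at once if the spacer pushes the fence or a bar with more than 20 N (contact force between spacer and fence above 20 N or contact force between spacer and bar_1 above 20 N or contact force between spacer and bar_2 above 20 N or contact force between spacer and bar_3 above 20 N).
It fails at once if the cork pad shoves a bar (over 7 N; it gives way at 9 N) or is rammed against the fence (over 15 N) (contact force between nose_pad and fence above 15 N or contact force between nose_pad and bar_1 above 7 N or contact force between nose_pad and bar_2 above 7 N or contact force between nose_pad and bar_3 above 7 N).
It fails at once if the fingers or arm push a bar or the fence (over 2 N): the spacer does it (contact force between any of the fingers, the arm and fence above 2 N or contact force between any of the fingers, the arm and bar_1 above 2 N or contact force between any of the fingers, the arm and bar_2 above 2 N or contact force between any of the fingers, the arm and bar_3 above 2 N).
It fails at once if the seal, eraser or water dropper is moved more than 15 mm (distance of any of seal_mid, eraser_mid, dropper_mid from where it was at the start of the episode above 0.015 m).
It also fails if it takes over 72 s, if anything falls off the work surface, if the arm or the gripper's body presses on something with over 40 N, if the wrist force passes 120 N, or if a joint passes its speed limit or range.

## Working session

There is one attempt and no reset: what is moved stays moved. The work goes in short steps, Python scripts to look and compute and a shell command to move; the robot and the scene stay as the last step left them, time stands still between calls to the robot, and variables do not carry over. Pictures are saved under pics/ and viewed, and the job is handed in when it is done.

```bash
ls; mkdir -p pics; python3 - <<'E'
from cell import *
import cv2,json,numpy as np
s=read_state(); print(s)
for n in ("scene","top"):
    g=get_image(n); cv2.imwrite(f"pics/{n}0.png",g["color"][:,:,::-1]); print(n,g["vfov"],g["cx"],g["cy"],np.round(g["camera_from_world"],3).tolist())
E
```

```text
pics
{'clock': 0.0, 'qpos': array([ 1.19722738,  0.62935361,  0.03844105,  1.5183617 , -0.02698792,
        0.99630207, -0.01997696]), 'qd': array([ 1.60725302e-03,  5.63529584e-05,  7.54377567e-04, -1.32010447e-03,
        5.29130879e-04, -2.23042605e-04,  2.07221536e-03]), 'tau': array([-2.58227556e-04, -5.63399827e+01,  1.22619711e+00, -1.93445742e+01,
        1.10707461e-02,  1.06351831e-02, -2.65131609e-05]), 'eef_pos': array([ 196.74904556, -618.87507851,  241.38622644]), 'tool_rot': array([-1.57083138,  0.00190638, -1.26299693]), 'force': array([-0.24814478,  0.03060844,  0.04863839]), 'torque': array([-0.04138668, -0.03100743, -0.02656083]), 'width': 85.29621167290243}
scene 47.846984938649726 266.8580728958744 211.29086101537803 [[-0.783, -0.622, -0.019, 539.763], [-0.438, 0.572, -0.693, 191.15], [0.442, -0.534, -0.721, 856.725], [0.0, 0.0, 0.0, 1.0]]
top 42.96905239170061 284.43488417353507 217.18265028160636 [[0.02, -1.0, -0.008, 143.546], [-0.998, -0.019, -0.06, 591.31], [0.06, 0.009, -0.998, 1331.118], [0.0, 0.0, 0.0, 1.0]]
```

View pics/scene0.png

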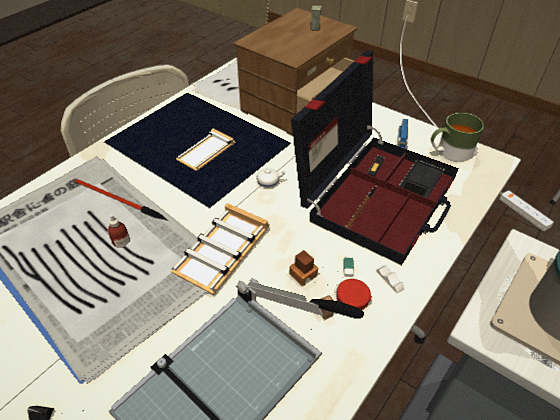

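View pics/top0.png

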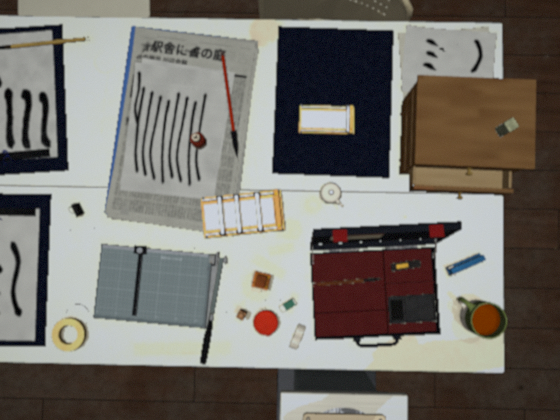

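```bash
python3 - <<'E'
import cv2
a=cv2.imread("pics/scene0.png"); b=cv2.imread("pics/top0.png")
cv2.imwrite("pics/c1.png",cv2.resize(a[190:330,165:415],None,fx=3.2,fy=3.2,interpolation=cv2.INTER_CUBIC))
cv2.imwrite("pics/c2.png",cv2.resize(b[175:355,190:350],None,fx=3.3,fy=3.3,interpolation=cv2.INTER_CUBIC))
E
```

```text
(no output)
```

View pics/c1.png

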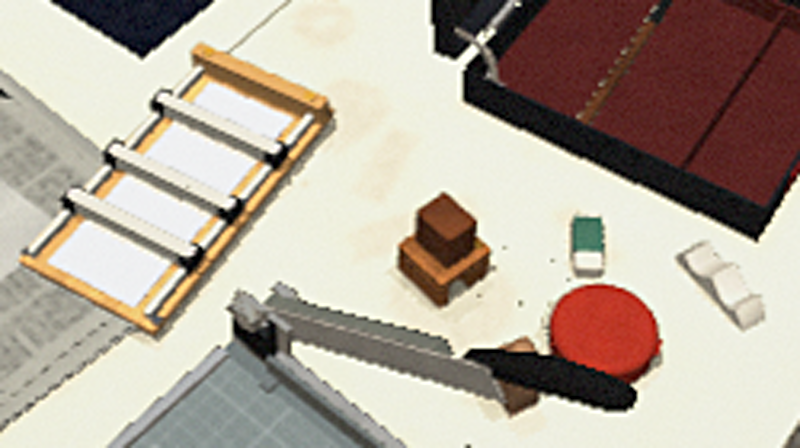

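View pics/c2.png

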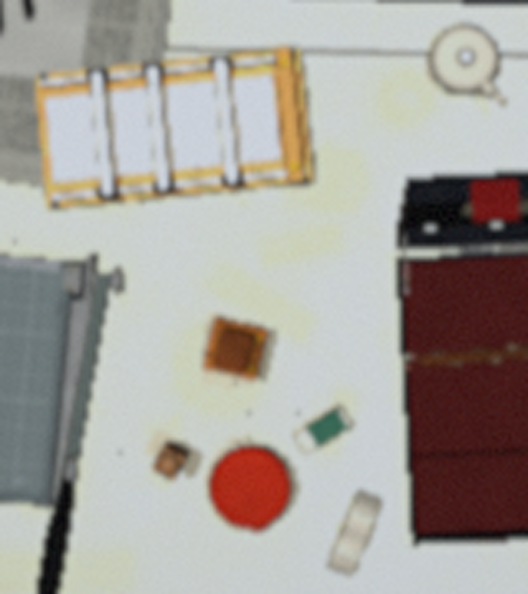

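```bash
cat > h.py <<'E'
import numpy as np,cv2
from cell import *
class Cam:
    def __init__(s,n):
        g=get_image(n); s.im=g["color"][:,:,::-1].copy(); s.T=np.array(g["camera_from_world"]); s.cx,s.cy=g["cx"],g["cy"]
        s.f=210/np.tan(np.radians(g["vfov"]/2))
    def ray(s,u,v,z):
        R=s.T[:3,:3];c=-R.T@s.T[:3,3]; d=R.T@np.array([(u-s.cx)/s.f,(v-s.cy)/s.f,1]); return c+d*(z-c[2])/d[2]
    def px(s,p):
        q=s.T[:3,:3]@np.array(p,float)+s.T[:3,3]; return np.array([s.cx+s.f*q[0]/q[2],s.cy+s.f*q[1]/q[2]])
    def crop(s,name,u0,u1,v0,v1,k):
        cv2.imwrite("pics/"+name,cv2.resize(s.im[v0:v1,u0:u1],None,fx=k,fy=k,interpolation=cv2.INTER_CUBIC))
E
python3 - <<'E'
from h import *
S=Cam("scene");T=Cam("top")
S.crop("s1.png",280,330,245,295,11); T.crop("t1.png",190,295,180,250,7.5);S.crop("s2.png",165,275,195,300,5.7)
T.crop("t2.png",245,280,262,300,14)
E
```

```text
(no output)
```

View pics/s1.png

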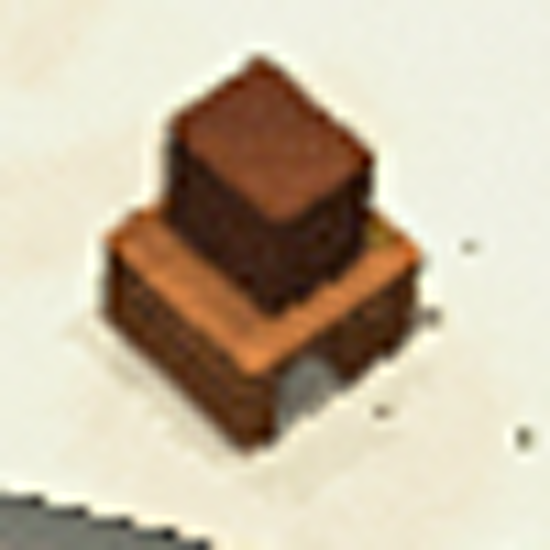

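View pics/t1.png

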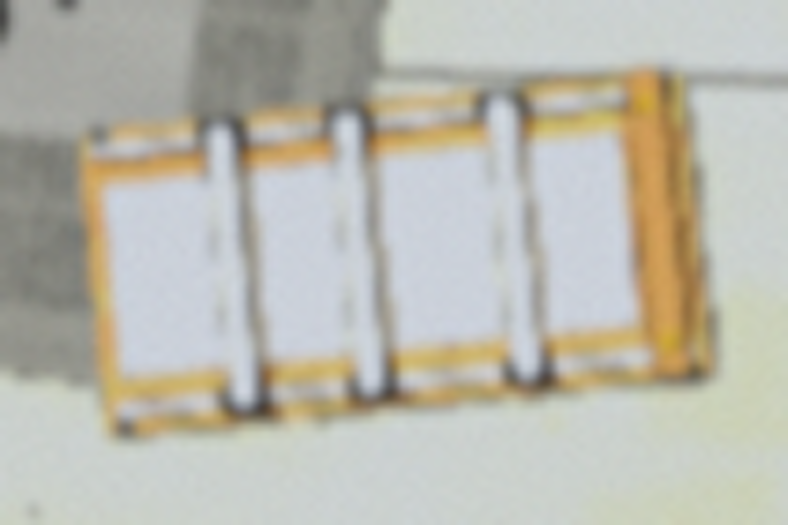

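View pics/s2.png

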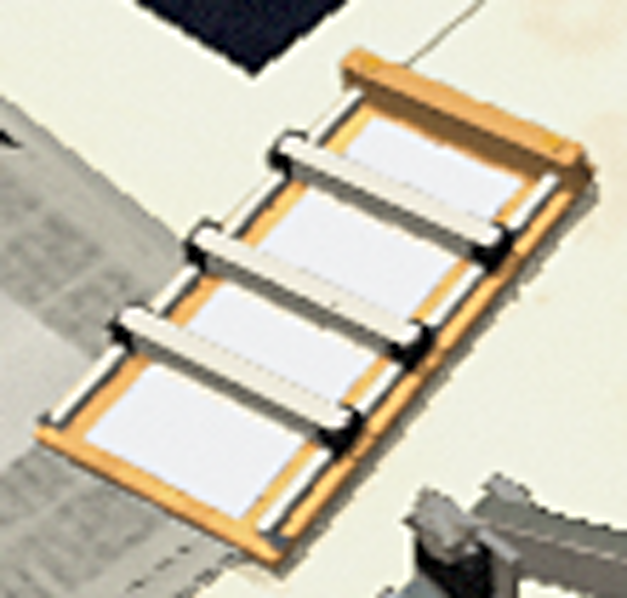

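View pics/t2.png

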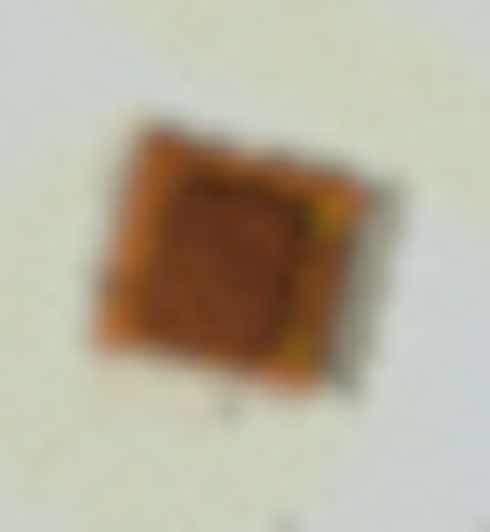

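```bash
python3 - <<'E'
from h import *
S=Cam("scene");T=Cam("top")
def P(C,L,u0,v0,k,z): return np.array([C.ray((u+.5)/k-.5+u0,(v+.5)/k-.5+v0,z) for u,v in L])
np.set_printoptions(precision=1,suppress=True)
print("spacer grip top scene");g=P(S,[(262,60),(372,155),(275,220),(172,130)],280,245,11,56);print(g,g.mean(0))
b=P(S,[(107,240),(245,365),(420,258)],280,245,11,26);print("body",b,(b[0]+b[2])/2)
t=P(T,[(150,125),(370,190),(320,390),(95,345)],245,262,14,26);print("body top",t,t.mean(0))
t=P(T,[(185,180),(310,190),(265,360),(140,340)],245,262,14,56);print("grip top",t,t.mean(0))
print("bars top view")
for n,L in dict(b3=[(222,135),(246,395)],b2=[(350,120),(373,385)],b1=[(504,105),(530,372)],f=[(645,75),(674,372)]).items():
    q=P(T,L,190,180,7.5,32 if n=='f' else 31);d=q[1]-q[0];print(n,q[:,:2],q.mean(0)[:2],np.linalg.norm(d),np.degrees(np.arctan2(d[1],d[0])))
print("scene")
for n,L in dict(b3=[(122,315),(345,412)],b2=[(200,237),(418,335)],b1=[(285,147),(498,235)],f=[(352,60),(585,155)]).items():
    q=P(S,L,165,195,5.7,32 if n=='f' else 31);d=q[1]-q[0];print(n,q[:,:2],q.mean(0)[:2],np.linalg.norm(d),np.degrees(np.arctan2(d[1],d[0])))
q=P(T,[(82,140),(112,432),(712,375),(680,75)],190,180,7.5,15);print("board",q,q.mean(0))
E
```

```text
spacer grip top scene
[[440.1 200.2  56. ]
 [413.2 205.7  56. ]
 [418.2 227.2  56. ]
 [443.4 222.2  56. ]] [428.7 213.8  56. ]
body [[451.4 229.3  26. ]
 [416.6 236.3  26. ]
 [405.7 199.   26. ]] [428.6 214.2  26. ]
body top [[453.1 225.3  26. ]
 [442.3 185.7  26. ]
 [406.6 193.9  26. ]
 [413.8 234.2  26. ]] [429.  209.8  26. ]
grip top [[444.8 217.1  56. ]
 [443.5 195.2  56. ]
 [413.9 202.4  56. ]
 [416.9 224.3  56. ]] [429.8 209.8  56. ]
bars top view
b3 [[633.9 319.9]
 [546.9 309.5]] [590.4 314.7] 87.59114645592243 -173.19594688928555
b2 [[639.8 277.1]
 [551.1 267.2]] [595.4 272.2] 89.22258014289832 -173.62016376538318
b1 [[645.8 225.6]
 [556.4 214.9]] [601.1 220.2] 89.97587989659768 -173.15622209248392
f [[656.7 178.5]
 [557.3 166.8]] [607.  172.7] 100.00789310288506 -173.26595659251836
scene
b3 [[636.1 325. ]
 [546.1 308.7]] [591.1 316.9] 91.5047915921896 -169.7889118714389
b2 [[639.7 282.3]
 [548.3 268.5]] [594.  275.4] 92.37582742928508 -171.41455051953292
b1 [[645.4 231.4]
 [555.6 216.5]] [600.5 224. ] 91.06833940643301 -170.55434736985706
f [[655.2 183.4]
 [554.5 167.9]] [604.8 175.6] 101.92108189511548 -171.24506562358084
board [[632.8 369.5  15. ]
 [534.  356.5  15. ]
 [557.2 154.3  15. ]
 [658.8 167.1  15. ]] [595.7 261.9  15. ]
```

```bash
cat >> h.py <<'E'
from scipy.spatial.transform import Rotation as Ro
def go(x,y,z,yawdeg=None):
    s=read_state(); R=Ro.from_euler('xyz',s["tool_rot"]); d=R.inv().apply(np.array([x,y,z])-s["eef_pos"])
    print("pos",np.round(s["eef_pos"],1),"rpy",np.round(np.degrees(s["tool_rot"]),2),"F",np.round(s["force"],2),"w",round(s["width"],1),"t",round(s["clock"],1))
    o="x %.1f y %.1f z %.1f"%tuple(d)
    if yawdeg is not None:
        Q=Ro.from_euler('xyz',[-90,0,yawdeg],degrees=True); rv=(R.inv()*Q).as_rotvec(); o+="  ax %.3f ay %.3f az %.3f"%tuple(rv)
    print(o)
E
python3 - <<'E'
from h import *
S=Cam("scene");T=Cam("top")
for C,n,(u0,u1,v0,v1) in ((S,"S",(280,330,245,295)),(T,"T",(245,276,262,300))):
    im=cv2.resize(C.im[v0:v1,u0:u1],None,fx=8,fy=8,interpolation=cv2.INTER_CUBIC).astype(int)
    B,G,R=im[...,0],im[...,1],im[...,2]
    m=((R-B>45)).astype(np.uint8)
    if n=="T":
        c=max(cv2.findContours(m,0,1)[0],key=cv2.contourArea); r=cv2.boxPoints(cv2.minAreaRect(c))
        q=np.array([C.ray((u+.5)/8-.5+u0,(v+.5)/8-.5+v0,26) for u,v in r]);print(q[:,:2],q.mean(0)); e=np.roll(q,-1,0)-q;print(np.degrees(np.arctan2(e[:,1],e[:,0])),np.linalg.norm(e,axis=1))
    m=((R-B>30)&(R<140)&(R>70)&(G<75)).astype(np.uint8)
    if n=="S":
        c=max(cv2.findContours(m,0,1)[0],key=cv2.contourArea)
        a=cv2.approxPolyDP(c,25,True)[:,0];q=np.array([C.ray((u+.5)/8-.5+u0,(v+.5)/8-.5+v0,56) for u,v in a]);print(cv2.contourArea(c),q)
go(420,120,260,-102)
E
```

```text
9122.5 [[440.51135096 201.03771027  56.        ]
 [442.20839691 223.37793876  56.        ]
 [416.93258639 226.95716854  56.        ]
 [413.03888618 206.52304762  56.        ]]
[[412.96805461 236.38678068]
 [453.01641814 227.907852  ]
 [443.94993469 185.22940806]
 [403.94566378 193.77681161]] [428.47001781 210.82521309  26.        ]
[ -11.95398091 -101.99344925  167.93939947   78.04456982] [40.93609231 43.63084574 40.90720962 43.55471272]
pos [ 196.9 -619.4  242.2] rpy [-9.000e+01  1.000e-02 -7.237e+01] F [-0.16  0.64 -0.01] w 85.4 t 0.4
x -637.1 y -17.6 z 436.6  ax 0.000 ay 0.517 az -0.000
```

Candidates: spacer: brown block with a dark grip and a slot at scene (303,268) / top (262,280), versus the small brown stone at scene (325,308) / top (243,313), which is the seal. Board: top (243,213), measured about 204 x 102 with three bars, versus the smaller board on the dark mat at top (327,120). I choose the slotted block and the larger board. The close crops show the slot and yellow dots at the spacer's nose end, with its x at about 78° in the world.

```bash
python3 -m jog '[{"x":-637,"y":-18,"z":437,"ay":0.517},{"x":-637,"y":-18,"z":437,"ay":0.517},{"x":-637,"y":-18,"z":437,"ay":0.517},{"x":-637,"y":-18,"z":437,"ay":0.517},{"x":-637,"y":-18,"z":437,"ay":0.517}]'; python3 -c "
from h import *
go(428,211,260,-102)"
```

```text
pos [ 196.9 -619.4  242.2] rpy [-9.000e+01  1.000e-02 -7.237e+01] F [-0.16  0.64 -0.01] w 85.4 t 0.4
x -721.4 y -17.6 z 471.8  ax 0.000 ay 0.517 az -0.000$[0]: bad value
```

```bash
python3 -m jog '[{"x":-35,"y":-4,"z":24,"ay":0.1},{"x":-75,"y":-8,"z":52,"ay":0.2},{"x":-115,"y":-12,"z":80,"ay":0.3},{"x":-155,"y":-16,"z":108,"ay":0.4},{"x":-200,"y":-18,"z":135,"ay":0.517}]'; python3 -c "
from h import *
go(428,211,260,-102)"
```

```text
pos [ 196.9 -619.4  242.2] rpy [-9.000e+01  1.000e-02 -7.237e+01] F [-0.16  0.64 -0.01] w 85.4 t 0.4
x -721.4 y -17.6 z 471.8  ax 0.000 ay 0.517 az -0.000$[0]: bad value
```

```bash
python3 -m jog '[{"x":-637,"y":-18,"z":437,"ax":0,"ay":0.517,"az":0,"grip":85},{"x":-637,"y":-18,"z":437,"ax":0,"ay":0.517,"az":0,"grip":85},{"x":-637,"y":-18,"z":437,"ax":0,"ay":0.517,"az":0,"grip":85},{"x":-637,"y":-18,"z":437,"ax":0,"ay":0.517,"az":0,"grip":85},{"x":-637,"y":-18,"z":437,"ax":0,"ay":0.517,"az":0,"grip":85}]'; python3 -c "
from h import *
go(428,211,260,-102)"
```

```text
clock: 0.9
eef_pos: [269.7, -378.3, 248.3]
tool_rot: [-1.57, -0.0, -1.782]
force: [1.4, -0.3, -0.5]
width: 84.9
pos [ 269.7 -378.3  248.3] rpy [-8.9970e+01 -1.0000e-02 -1.0209e+02] F [ 1.36 -0.26 -0.55] w 84.9 t 0.9
x -609.4 y -11.8 z 31.4  ax -0.001 ay -0.002 az 0.000
```

All keys are needed. Continuing.

```bash
python3 -m jog '[{"x":-609,"y":-12,"z":31,"ax":0,"ay":0,"az":0,"grip":85},{"x":-609,"y":-12,"z":31,"ax":0,"ay":0,"az":0,"grip":85},{"x":-609,"y":-12,"z":31,"ax":0,"ay":0,"az":0,"grip":85},{"x":-609,"y":-12,"z":31,"ax":0,"ay":0,"az":0,"grip":85},{"x":-609,"y":-12,"z":31,"ax":0,"ay":0,"az":0,"grip":85}]'; python3 -c "
from h import *
go(428,211,260,-102)"
```

```text
clock: 1.4
eef_pos: [333.9, -136.9, 253.5]
tool_rot: [-1.569, -0.0, -1.78]
force: [1.3, 0.4, 0.4]
width: 84.9
pos [ 333.9 -136.9  253.5] rpy [ -89.91   -0.   -102.01] F [1.25 0.39 0.39] w 84.9 t 1.4
x -359.8 y -6.5 z 19.7  ax -0.002 ay -0.000 az 0.000
```

```bash
python3 -m jog '[{"x":-360,"y":-6,"z":20,"ax":0,"ay":0,"az":0,"grip":85},{"x":-360,"y":-6,"z":20,"ax":0,"ay":0,"az":0,"grip":85},{"x":-360,"y":-6,"z":20,"ax":0,"ay":0,"az":0,"grip":85},{"x":-360,"y":-6,"z":20,"ax":0,"ay":0,"az":0,"grip":85},{"x":-360,"y":-6,"z":20,"ax":0,"ay":0,"az":0,"grip":85}]'; python3 -m jog '[{"x":-90,"y":20,"z":4,"ax":0,"ay":0,"az":0,"grip":85},{"x":-120,"y":50,"z":4,"ax":0,"ay":0,"az":0,"grip":85},{"x":-120,"y":80,"z":4,"ax":0,"ay":0,"az":0,"grip":60}]';python3 -c "
from h import *
go(428.5,212,120,-102)"
```

```text
clock: 1.9
eef_pos: [399.3, 104.7, 257.7]
tool_rot: [-1.57, 0.0, -1.78]
force: [1.7, -1.7, -0.8]
width: 84.8
clock: 2.2
eef_pos: [430.3, 223.3, 180.9]
tool_rot: [-1.565, 0.007, -1.777]
force: [1.1, -0.2, 0.2]
width: 72.6
pos [430.3 223.3 180.9] rpy [ -89.65    0.42 -101.79] F [ 1.09 -0.16  0.15] w 72.6 t 2.2
x 11.9 y 60.8 z 0.2  ax -0.006 ay 0.004 az -0.007
```

```bash
python3 -m jog '[{"x":9,"y":60,"z":0,"ax":0,"ay":0,"az":0,"grip":60},{"x":9,"y":60,"z":0,"ax":0,"ay":0,"az":0,"grip":60},{"x":9,"y":60,"z":0,"ax":0,"ay":0,"az":0,"grip":60},{"x":9,"y":60,"z":0,"ax":0,"ay":0,"az":0,"grip":60}]'; python3 -c "
from h import *
go(428.5,212,40,-102)
S=Cam('scene');T=Cam('top')
a=S.im[180:330,215:390];S.crop('s3.png',240,380,180,320,4.2);T.crop('t3.png',200,330,220,340,4.5)"
```

```text
clock: 2.6
eef_pos: [426.8, 208.9, 121.1]
tool_rot: [-1.569, 0.001, -1.781]
force: [-0.5, -0.4, 0.2]
width: 59.8
pos [426.8 208.9 121.1] rpy [-8.9880e+01  8.0000e-02 -1.0206e+02] F [-0.5  -0.4   0.22] w 59.8 t 2.6
x -3.3 y 81.1 z 0.9  ax -0.002 ay -0.001 az -0.001
```

View pics/s3.png

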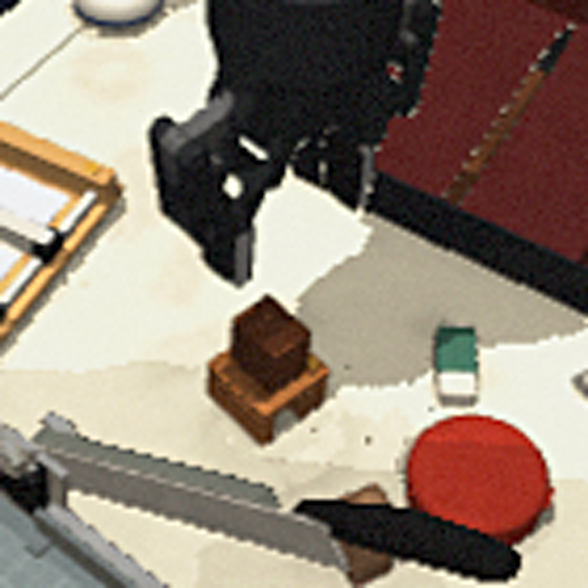

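Gripper is above the spacer (crop (268,370)), with the jaws along its x. Descending.

```bash
python3 -m jog '[{"x":-3,"y":40,"z":1,"ax":0,"ay":0,"az":0,"grip":60},{"x":-3,"y":79,"z":1,"ax":0,"ay":0,"az":0,"grip":60},{"x":-3,"y":79,"z":1,"ax":0,"ay":0,"az":0,"grip":60},{"x":-3,"y":79,"z":1,"ax":0,"ay":0,"az":0,"grip":60},{"x":-3,"y":79,"z":1,"ax":0,"ay":0,"az":0,"grip":60}]'; python3 -c "
from h import *
go(428.5,212,42,-102)
S=Cam('scene');S.crop('s4.png',250,360,200,310,5.4)"
```

```text
clock: 3.2
eef_pos: [428.7, 212.3, 42.9]
tool_rot: [-1.568, 0.003, -1.78]
force: [-0.4, 0.7, 0.1]
width: 60.0
pos [428.7 212.3  42.9] rpy [ -89.82    0.15 -102.01] F [-0.39  0.66  0.07] w 60.0 t 3.2
x 0.3 y 0.9 z -0.1  ax -0.003 ay -0.000 az -0.003
```

View pics/s4.png

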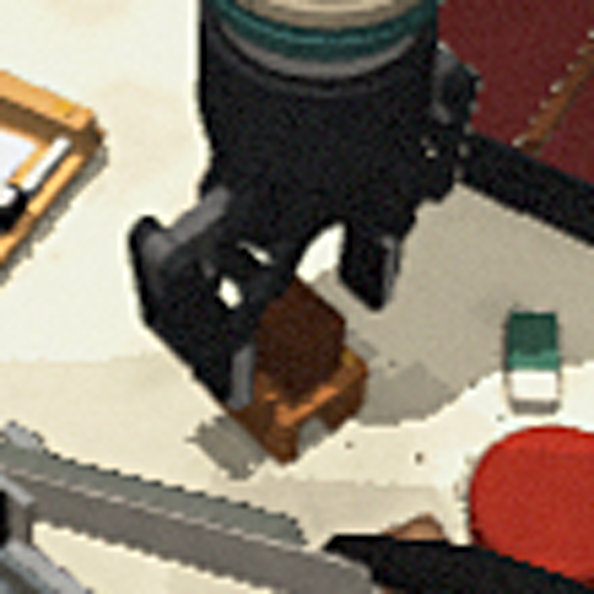

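```bash
python3 -m jog '[{"x":0,"y":0.5,"z":0,"ax":0,"ay":0,"az":0,"grip":36},{"x":0,"y":0.5,"z":0,"ax":0,"ay":0,"az":0,"grip":28},{"x":0,"y":0.5,"z":0,"ax":0,"ay":0,"az":0,"grip":24},{"x":0,"y":0.5,"z":0,"ax":0,"ay":0,"az":0,"grip":15},{"x":0,"y":0.5,"z":0,"ax":0,"ay":0,"az":0,"grip":10}]';python3 -m jog '[{"x":0,"y":0,"z":0,"ax":0,"ay":0,"az":0,"grip":10},{"x":0,"y":0,"z":0,"ax":0,"ay":0,"az":0,"grip":10}]'; python3 -c "
from h import *
go(428.5,212,42,-102)
S=Cam('scene');S.crop('s5.png',250,360,200,310,5.4)"
```

```text
clock: 3.75
eef_pos: [427.7, 212.0, 41.0]
tool_rot: [-1.57, 0.001, -1.78]
force: [-0.6, -0.0, 9.4]
width: 23.2
clock: 3.95
eef_pos: [427.7, 212.0, 41.0]
tool_rot: [-1.57, 0.001, -1.78]
force: [-0.3, 0.2, 8.8]
width: 23.1
pos [427.7 212.   41. ] rpy [-8.9930e+01  6.0000e-02 -1.0198e+02] F [-0.31  0.17  8.81] w 23.1 t 4.0
x -0.1 y -1.0 z 0.8  ax -0.001 ay 0.000 az -0.001
```

View pics/s5.png

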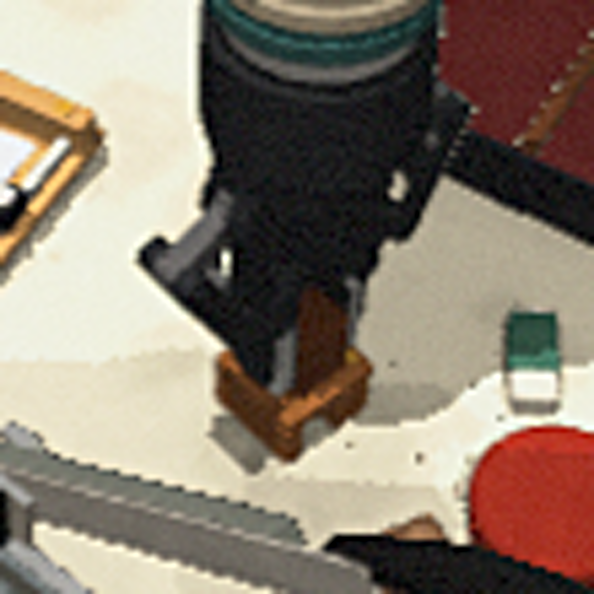

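```bash
python3 -m jog '[{"x":0,"y":-30,"z":0,"ax":0,"ay":0,"az":0,"grip":10},{"x":0,"y":-70,"z":0,"ax":0,"ay":0,"az":0,"grip":10},{"x":0,"y":-90,"z":0,"ax":0,"ay":-0.15,"az":0,"grip":10},{"x":0,"y":-90,"z":0,"ax":0,"ay":-0.332,"az":0,"grip":10},{"x":0,"y":-90,"z":0,"ax":0,"ay":-0.332,"az":0,"grip":10}]'; python3 - <<'E'
from h import *
go(600,217,120,-83)
S=Cam('scene');T=Cam('top')
S.crop('s6.png',165,345,190,310,4.4); T.crop('t6.png',190,300,180,260,7)
cv2.imwrite('pics/Sraw.png',S.im);cv2.imwrite('pics/Traw.png',T.im)
E
```

```text
clock: 4.5
eef_pos: [427.4, 211.7, 130.8]
tool_rot: [-1.57, 0.001, -1.446]
force: [-0.7, -0.1, -0.8]
width: 23.3
pos [427.4 211.7 130.8] rpy [-8.993e+01  4.000e-02 -8.285e+01] F [-0.72 -0.11 -0.78] w 23.3 t 4.5
x 16.2 y 11.0 z 171.9  ax -0.001 ay 0.003 az -0.001
```

View pics/s6.png

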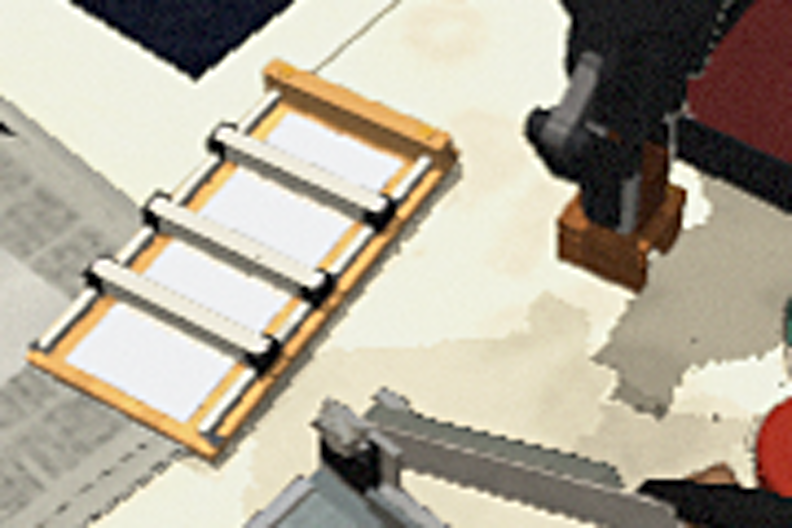

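View pics/t6.png

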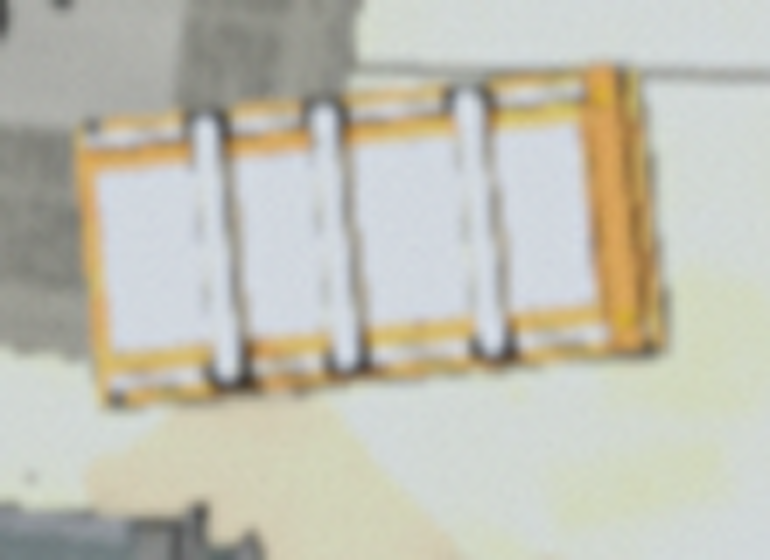

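```bash
python3 - <<'E'
from h import *
S=Cam("scene");T=Cam("top")
np.set_printoptions(precision=1,suppress=True)
res={}
for C,n,(u0,u1,v0,v1) in ((S,"S",(165,280,195,300)),(T,"T",(190,295,180,245))):
    k=8
    im=cv2.resize(C.im[v0:v1,u0:u1],None,fx=k,fy=k,interpolation=cv2.INTER_CUBIC).astype(int)
    B,G,R=im[...,0],im[...,1],im[...,2]
    m=(((B-R>2)&(B>150))).astype(np.uint8)*255   # bluish paper
    m=cv2.morphologyEx(m,cv2.MORPH_OPEN,np.ones((9,9)))
    cs=[c for c in cv2.findContours(m,0,1)[0] if cv2.contourArea(c)>3000]
    print(n,[cv2.contourArea(c) for c in cs])
    cv2.imwrite(f"pics/m{n}.png",cv2.resize(m,None,fx=.7,fy=.7))
    o=((R-B>50)).astype(np.uint8); o=cv2.morphologyEx(o,cv2.MORPH_OPEN,np.ones((5,5)))
    cv2.imwrite(f"pics/o{n}.png",cv2.resize(o*255,None,fx=.7,fy=.7))
E
python3 -c "
import cv2,numpy as np
a=[cv2.imread('pics/%s.png'%n) for n in ('mS','oS','mT','oT')]
H=max(x.shape[0] for x in a)
f=lambda x:cv2.copyMakeBorder(x,0,700-x.shape[0],0,700-x.shape[1],cv2.BORDER_CONSTANT)
c=np.vstack([np.hstack([f(a[0]),f(a[1])]),np.hstack([f(a[2]),f(a[3])])])
cv2.imwrite('pics/mm.png',cv2.resize(c,(600,600)))"
```

```text
S [7448.5, 4494.0]
T [6340.5, 16622.0, 28521.5, 24538.0, 30541.0, 4759.0, 21572.0]
```

View pics/mm.png

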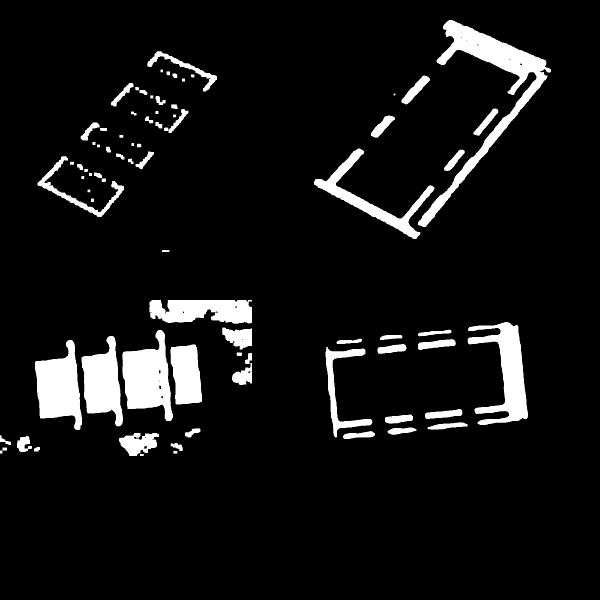

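```bash
python3 - <<'E'
from h import *
S=Cam("scene");T=Cam("top")
for C,n,(u0,u1,v0,v1) in ((S,"S",(165,280,195,300)),(T,"T",(190,295,180,245))):
    k=8
    im=cv2.resize(C.im[v0:v1,u0:u1],None,fx=k,fy=k,interpolation=cv2.INTER_CUBIC).astype(int)
    B,G,R=im[...,0],im[...,1],im[...,2]
    o=((R-B>50)).astype(np.uint8); o=cv2.morphologyEx(o,cv2.MORPH_OPEN,np.ones((5,5)))
    N,l=cv2.connectedComponents(o)
    cols=[]
    for i in range(1,N):
        v,u=np.nonzero(l==i)
        if len(v)<300: continue
        q=np.array([C.ray((a+.5)/k-.5+u0,(b+.5)/k-.5+v0,15)[:2] for a,b in zip(u[::5],v[::5])])
        d=cv2.fitLine(q.astype(np.float32),cv2.DIST_L2,0,.01,.01).ravel(); a=np.degrees(np.arctan2(d[1],d[0]))%180
        print(n,len(v),np.round(q.mean(0),1),"ang %.2f"%a,"ext",np.round(np.ptp(q,0)))
E
```

```text
S 48088 [588.9 206.2] ang 122.15 ext [139. 199.]
S 3148 [637.4 248.2] ang 97.33 ext [12. 36.]
S 2213 [564.4 238.5] ang 97.18 ext [ 9. 33.]
S 2499 [631.5 295.9] ang 96.69 ext [11. 27.]
S 20266 [586.8 355.8] ang 3.36 ext [105.  58.]
S 1788 [558.6 285.8] ang 96.46 ext [ 8. 25.]
T 29491 [606.6 178. ] ang 7.11 ext [109.  65.]
T 1198 [647.7 255.2] ang 96.66 ext [ 7. 35.]
T 945 [642.5 301.1] ang 95.58 ext [ 5. 24.]
T 921 [636.8 345.8] ang 95.70 ext [ 6. 27.]
T 2809 [635.7 252.6] ang 97.40 ext [11. 39.]
T 2161 [629.8 299.5] ang 98.45 ext [10. 30.]
T 10784 [586.  352.7] ang 6.58 ext [95. 51.]
T 2621 [561.7 243.3] ang 96.78 ext [10. 39.]
T 2025 [555.7 290.7] ang 97.26 ext [10. 29.]
T 1895 [549.4 238.8] ang 96.75 ext [ 8. 41.]
T 1533 [543.4 288. ] ang 96.24 ext [ 8. 29.]
T 1716 [537.8 332. ] ang 96.13 ext [ 8. 33.]
```

```bash
python3 -m jog '[{"x":16,"y":0,"z":45,"ax":0,"ay":0.002,"az":0,"grip":10},{"x":16,"y":5,"z":90,"ax":0,"ay":0.002,"az":0,"grip":10},{"x":16,"y":20,"z":135,"ax":0,"ay":0.002,"az":0,"grip":10},{"x":16,"y":40,"z":174,"ax":0,"ay":0.002,"az":0,"grip":10},{"x":16,"y":40,"z":174,"ax":0,"ay":0.002,"az":0,"grip":10}]';python3 -m jog '[{"x":0,"y":0,"z":0,"ax":0,"ay":0,"az":0,"grip":10},{"x":0,"y":0,"z":0,"ax":0,"ay":0,"az":0,"grip":10}]'; python3 - <<'E'
from h import *
go(602.4,217.2,75,-82.95)
S=Cam('scene');T=Cam('top')
S.crop('s7.png',195,295,180,270,7); T.crop('t7.png',190,300,180,260,7)
E
```

```text
clock: 5.3
eef_pos: [605.3, 215.9, 86.1]
tool_rot: [-1.571, -0.001, -1.454]
force: [-0.9, -0.5, -1.6]
width: 22.6
clock: 5.5
eef_pos: [600.2, 217.3, 89.9]
tool_rot: [-1.573, -0.0, -1.449]
force: [0.0, -0.0, -0.4]
width: 23.0
pos [600.2 217.3  89.9] rpy [-9.011e+01 -1.000e-02 -8.305e+01] F [ 0.03 -0.04 -0.43] w 23.0 t 5.5
x 0.4 y 14.9 z 2.2  ax 0.002 ay -0.002 az 0.000
```

View pics/s7.png

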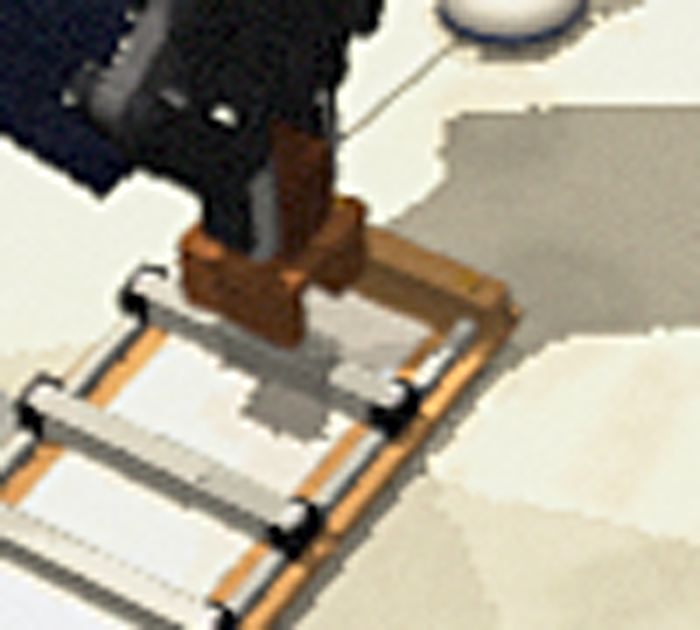

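```bash
python3 - <<'E'
from h import *
S=Cam('scene');T=Cam('top')
e=np.array([-.1227,.9924]);n=np.array([.9924,.1227])
def P(C,L,u0,v0,k,z):
    for u,v in L:
        p=C.ray((u+.5)/k-.5+u0,(v+.5)/k-.5+v0,z)[:2]; print(np.round(p,1),"e %.1f n %.1f"%(p@e,p@n))
print("lip bottom"); P(S,[(185,290),(298,345)],195,180,7,48.9)
print("lip top"); P(S,[(182,243),(298,292)],195,180,7,48.9+26)
p=np.array([600.2,217.3]);print("tcp",p@e,p@n,"lip expected e",p@e+21)
print("bar1 top far edge, near edge ends");P(S,[(145,270),(405,370)],195,180,7,31)
print("outer-top edge");P(S,[(140,300),(385,392)],195,180,7,31)
E
```

```text
lip bottom
[621.1 235.8] e 157.8 n 645.3
[580.6 231.9] e 158.9 n 604.7
lip top
[616.1 239.2] e 161.8 n 640.7
[577.2 233.3] e 160.7 n 601.4
tcp 142.00397999999998 622.3011899999999 lip expected e 163.00397999999998
bar1 top far edge, near edge ends
[648.6 225.8] e 144.5 n 671.4
[560.7 208.8] e 138.4 n 582.1
outer-top edge
[641.4 235.8] e 155.3 n 665.5
[559.9 218.9] e 148.6 n 582.5
```

View pics/t7.png

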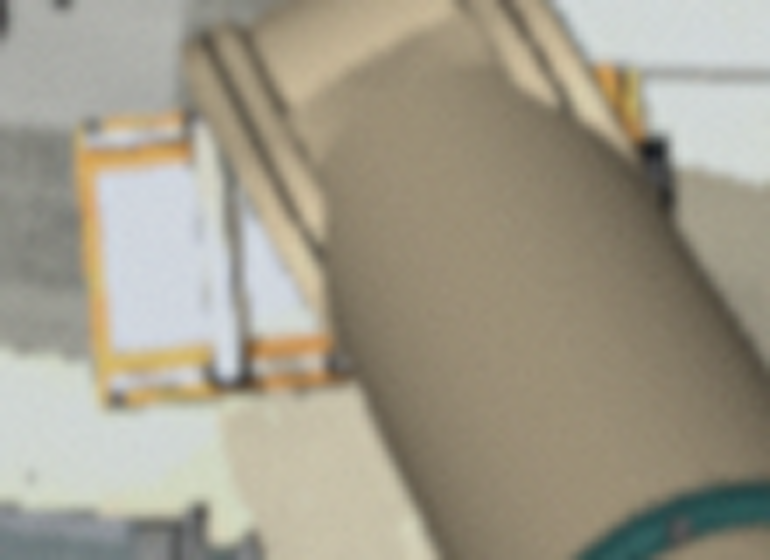

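```bash
python3 -m jog '[{"x":0,"y":13,"z":2,"ax":0,"ay":-0.002,"az":0,"grip":10},{"x":0,"y":13,"z":2,"ax":0,"ay":-0.002,"az":0,"grip":10},{"x":0,"y":13,"z":2,"ax":0,"ay":-0.002,"az":0,"grip":10}]'; python3 - <<'E'
from h import *
go(602.4,217.2,75,-82.95)
S=Cam('scene')
S.crop('s8.png',210,260,200,245,14)
E
```

```text
clock: 6.0
eef_pos: [603.3, 217.1, 76.5]
tool_rot: [-1.572, -0.0, -1.448]
force: [-0.5, 0.1, -1.5]
width: 22.9
pos [603.3 217.1  76.5] rpy [-9.007e+01 -2.000e-02 -8.296e+01] F [-0.52  0.1  -1.5 ] w 22.9 t 6.0
x -0.2 y 1.5 z -0.9  ax 0.001 ay -0.000 az 0.000
```

View pics/s8.png

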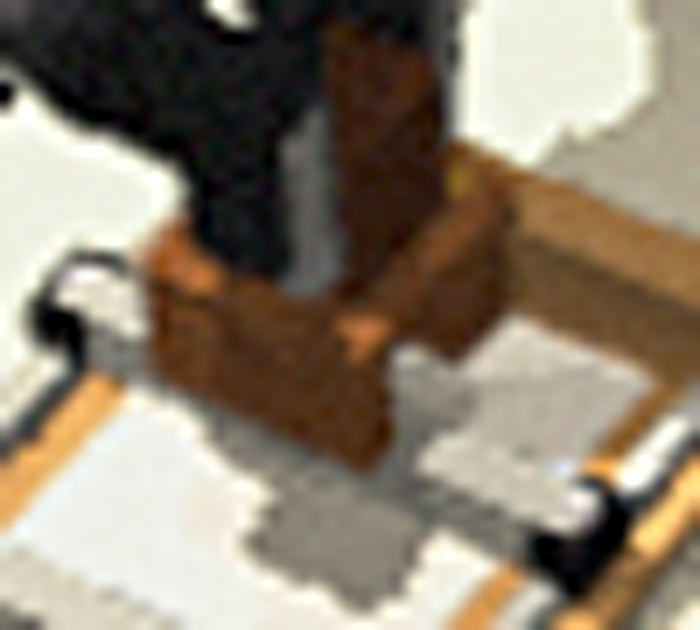

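```bash
python3 - <<'E'
from h import *
S=Cam('scene')
e=np.array([-.1227,.9924]);n=np.array([.9924,.1227])
s=read_state();p=s["eef_pos"];zu=p[2]-41
print(p,p[:2]@e,p[:2]@n)
def cp(ee,nn,z):
    q=p[:2]+ee*e+nn*n; u,v=S.px([*q,z]); return np.round(((u-210+.5)*14-.5,(v-200+.5)*14-.5),0)
print("lip outer bottom far/near",cp(21,20,zu),cp(21,-20,zu)); print("lip outer top",cp(21,20,zu+26),cp(21,-20,zu+26))
print("lip inner bottom near",cp(13,-20,zu),"block bottom near",cp(-3,-20,zu),cp(-21,-20,zu),"top nose near",cp(-21,-20,zu+26))
for z in (31,):
  for ee in (138,141.7,146.7,150,155): 
    d=ee-p[:2]@e; print(ee,cp(d,47,z),cp(d,-47,z),cp(d,-20,z))
print("board axis n: fence face ")
E
```

```text
[603.78067042 217.35098692  76.99719928] 141.61523115390224 625.8609034213541
lip outer bottom far/near [146. 379.] [371. 483.]
lip outer top [130. 259.] [359. 363.]
lip inner bottom near [402. 447.] block bottom near [462. 377.] [529. 300.] top nose near [520. 179.]
138 [ 98. 230.] [620. 467.] [467. 397.]
141.7 [ 84. 245.] [607. 483.] [453. 413.]
146.7 [ 64. 266.] [588. 506.] [434. 435.]
150 [ 51. 280.] [576. 520.] [421. 450.]
155 [ 32. 301.] [557. 543.] [403. 472.]
board axis n: fence face
```

```bash
python3 -m jog '[{"x":-2,"y":1,"z":-1,"ax":0,"ay":0,"az":0,"grip":10},{"x":-3.5,"y":1,"z":-1,"ax":0,"ay":0,"az":0,"grip":10},{"x":-3.5,"y":1,"z":-1,"ax":0,"ay":0,"az":0,"grip":10},{"x":-3.5,"y":1,"z":-1,"ax":0,"ay":0,"az":0,"grip":10}]'; cat > ov.py <<'E'
from h import *
import sys
e=np.array([-.1227,.9924]);n=np.array([.9924,.1227])
def ov(name,zoff=41,u0=210,u1=260,v0=200,v1=245,k=14):
    S=Cam('scene'); s=read_state();p=s["eef_pos"];zu=p[2]-zoff
    im=cv2.resize(S.im[v0:v1,u0:u1],None,fx=k,fy=k,interpolation=cv2.INTER_CUBIC)
    cv2.imwrite("pics/"+name,im)
    print("eef",np.round(p,1),"e %.2f n %.2f"%(p[:2]@e,p[:2]@n),"under z %.1f"%zu,"F",np.round(s["force"],1),"yaw %.2f"%np.degrees(s["tool_rot"][2]))
    def cp(ee,nn,z):
        q=p[:2]+ee*e+nn*n; u,v=S.px([*q,z]); return np.round(((u-u0+.5)*k-.5,(v-v0+.5)*k-.5),0)
    print("lip out bot far/near",cp(21,20,zu),cp(21,-20,zu),"lip in bot near",cp(13,-20,zu),"block bot near",cp(-3,-20,zu),cp(-21,-20,zu))
    return S,p,cp
E
python3 - <<'E'
from ov import *
S,p,cp=ov("s9.png")
E
```

```text
clock: 6.5
eef_pos: [602.4, 220.8, 76.2]
tool_rot: [-1.571, 0.0, -1.448]
force: [-0.1, 0.2, -0.9]
width: 22.9
eef [602.4 220.7  76.2] e 145.14 n 624.93 under z 35.2 F [ 0.1  0.4 -1.2] yaw -82.96
lip out bot far/near [138. 401.] [363. 505.] lip in bot near [394. 469.] block bot near [455. 399.] [522. 321.]
```

View pics/s9.png

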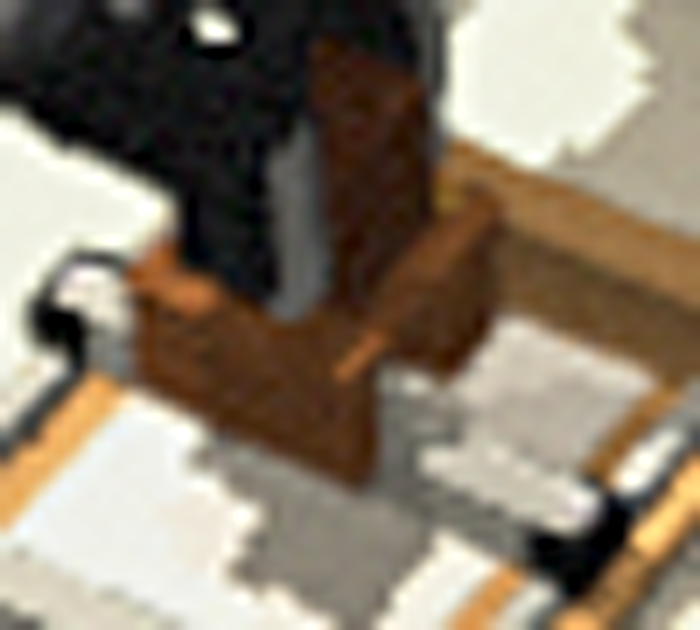

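```bash
python3 -m jog '[{"x":-2.3,"y":0,"z":0,"ax":0,"ay":0,"az":0,"grip":10},{"x":-2.3,"y":3,"z":0,"ax":0,"ay":0,"az":0,"grip":10},{"x":-2.3,"y":5,"z":0,"ax":0,"ay":0,"az":0,"grip":10},{"x":-2.3,"y":5.5,"z":0,"ax":0,"ay":0,"az":0,"grip":10}]'; 
python3 - <<'E'
from ov import *
S,p,cp=ov("s10.png")
E
```

```text
clock: 6.95
eef_pos: [602.3, 223.4, 71.9]
tool_rot: [-1.57, 0.0, -1.448]
force: [-3.9, -0.2, 11.5]
width: 23.0
eef [602.2 223.4  71.9] e 147.84 n 625.08 under z 30.9 F [-2.4 -1.1  9.3] yaw -82.96
lip out bot far/near [129. 431.] [354. 536.] lip in bot near [385. 500.] block bot near [445. 429.] [512. 351.]
```

View pics/s10.png

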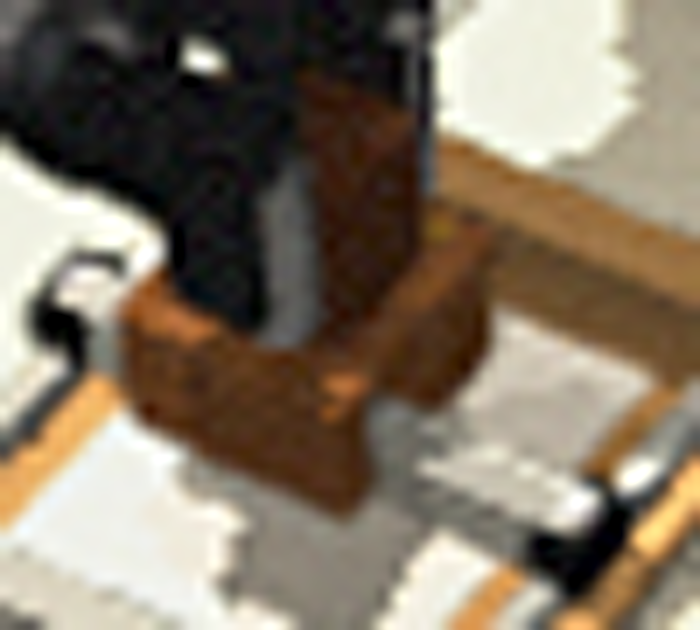

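```bash
python3 -c "
from h import *
s=read_state();print(s['torque'],s['force'])"; python3 -m jog '[{"x":0,"y":-2.5,"z":0,"ax":0,"ay":0,"az":0,"grip":10},{"x":0,"y":-3.5,"z":0,"ax":0,"ay":0,"az":0,"grip":10},{"x":0,"y":-3.5,"z":0,"ax":0,"ay":0,"az":0,"grip":10}]';python3 -c "
from h import *
s=read_state();print(s['torque'],s['force'])
go(0,0,0)"
```

```text
[-0.1044808   0.60667691  0.03842316] [-2.39340464 -1.05895139  9.30909421]
clock: 7.3
eef_pos: [602.1, 222.9, 74.0]
tool_rot: [-1.571, -0.0, -1.448]
force: [-0.4, 0.5, -0.4]
width: 23.2
[0.01603748 0.00912111 0.03529336] [-0.4153936   0.49525856 -0.42467717]
pos [602.1 222.9  74. ] rpy [-9.000e+01 -1.000e-02 -8.297e+01] F [-0.42  0.5  -0.42] w 23.2 t 7.3
x 147.5 y 74.0 z -624.9
```

```bash
python3 -m jog '[{"x":0,"y":1.5,"z":0,"ax":0,"ay":0,"az":0,"grip":10},{"x":0,"y":1.5,"z":0,"ax":0,"ay":0,"az":0,"grip":10},{"x":0,"y":1.5,"z":0,"ax":0,"ay":0,"az":0,"grip":10}]';python3 -m jog '[{"x":0,"y":1,"z":0,"ax":0,"ay":0,"az":0,"grip":10},{"x":0,"y":1,"z":0,"ax":0,"ay":0,"az":0,"grip":10}]';python3 -c "
from h import *
s=read_state();print(s['torque'],s['force'])
go(0,0,0)"
```

```text
clock: 7.6
eef_pos: [602.0, 222.9, 72.3]
tool_rot: [-1.571, -0.0, -1.448]
force: [0.8, 0.5, -0.3]
width: 23.3
clock: 7.8
eef_pos: [602.1, 222.9, 72.0]
tool_rot: [-1.571, -0.0, -1.448]
force: [-0.8, -0.3, 2.5]
width: 23.0
[-0.176471    0.30876875 -0.03588197] [-0.82611278 -0.31031619  2.53059263]
pos [602.1 222.9  72. ] rpy [-9.000e+01 -1.000e-02 -8.297e+01] F [-0.83 -0.31  2.53] w 23.0 t 7.8
x 147.5 y 72.0 z -624.9
```

```bash
cat > avg.py <<'E'
from h import *
def avg(k=8):
    F=[];T=[]
    for i in range(k):
        get_image("scene"); s=read_state();F.append(s['force']);T.append(s['torque'])
    print("F",np.mean(F,0).round(2),"T",np.mean(T,0).round(3),"sd",np.std(F,0).round(2),np.std(T,0).round(3)); 
    go(0,0,0)
E
python3 -m jog '[{"x":0,"y":0.6,"z":0,"ax":0,"ay":0,"az":0,"grip":10},{"x":0,"y":0.6,"z":0,"ax":0,"ay":0,"az":0,"grip":10}]'; python3 -c "
from avg import *
avg()"
python3 -m jog '[{"x":0,"y":-3,"z":0,"ax":0,"ay":0,"az":0,"grip":10},{"x":0,"y":-3,"z":0,"ax":0,"ay":0,"az":0,"grip":10},{"x":0,"y":-3,"z":0,"ax":0,"ay":0,"az":0,"grip":10}]'; python3 -c "
from avg import *
avg()"
```

```text
clock: 8.0
eef_pos: [602.1, 223.0, 71.9]
tool_rot: [-1.571, -0.0, -1.448]
force: [-1.8, -1.1, 6.1]
width: 22.7
F [-1.8  -0.97  6.84] T [-0.247  0.513 -0.01 ] sd [0.52 0.42 0.48] [0.029 0.024 0.027]
pos [602.1 222.9  71.9] rpy [-8.998e+01 -1.000e-02 -8.297e+01] F [-1.77 -1.63  7.27] w 23.1 t 8.4
x 147.6 y 71.7 z -624.9
clock: 8.7
eef_pos: [602.1, 223.0, 73.8]
tool_rot: [-1.571, 0.0, -1.448]
force: [0.2, 0.4, -1.8]
width: 22.6
F [-0.14  0.22 -0.85] T [0.004 0.    0.009] sd [0.36 0.5  0.38] [0.025 0.031 0.026]
pos [602.1 222.9  73.9] rpy [-90.01  -0.   -82.97] F [ 0.26  0.19 -0.77] w 23.1 t 9.1
x 147.5 y 74.0 z -624.8
```

```bash
python3 -m jog '[{"x":2.5,"y":0,"z":0,"ax":0,"ay":0,"az":0,"grip":10},{"x":2.5,"y":1.5,"z":0,"ax":0,"ay":0,"az":0,"grip":10},{"x":2.5,"y":2.8,"z":0,"ax":0,"ay":0,"az":0,"grip":10},{"x":2.5,"y":3.5,"z":0,"ax":0,"ay":0,"az":0,"grip":10}]';python3 -c "
from h import *
s=read_state();print(s['torque'],s['force'])
go(0,0,0)"
```

```text
clock: 9.5
eef_pos: [602.3, 220.4, 70.3]
tool_rot: [-1.571, -0.0, -1.448]
force: [-0.1, -0.4, -1.1]
width: 22.9
[0.00673697 0.05565515 0.03046118] [-0.14965372 -0.41472713 -1.06504872]
pos [602.3 220.4  70.3] rpy [-90.02  -0.   -82.97] F [-0.15 -0.41 -1.07] w 22.9 t 9.5
x 145.0 y 70.4 z -624.7
```

It cleared the bar: the block had been landing on it. Descending gently.

```bash
python3 -m jog '[{"x":0,"y":2,"z":0,"ax":0,"ay":0,"az":0,"grip":10},{"x":0,"y":4,"z":0,"ax":0,"ay":0,"az":0,"grip":10},{"x":0,"y":6,"z":0,"ax":0,"ay":0,"az":0,"grip":10},{"x":0,"y":8,"z":0,"ax":0,"ay":0,"az":0,"grip":10},{"x":0,"y":9,"z":0,"ax":0,"ay":0,"az":0,"grip":10}]';python3 -c "
from avg import *
avg(3)"
```

```text
clock: 10.0
eef_pos: [602.3, 220.4, 61.2]
tool_rot: [-1.571, -0.0, -1.448]
force: [0.9, -0.5, -1.7]
width: 23.2
F [-0.3  -0.16 -0.94] T [-0.039  0.01   0.004] sd [0.29 0.11 0.41] [0.041 0.006 0.027]
pos [602.4 220.5  61.4] rpy [-90.01  -0.   -82.96] F [-0.19 -0.24 -1.45] w 23.1 t 10.2
x 145.0 y 61.5 z -624.8
```

```bash
python3 -m jog '[{"x":1.5,"y":0,"z":0,"ax":0,"ay":0,"az":0,"grip":10},{"x":3,"y":0,"z":0,"ax":0,"ay":0,"az":0,"grip":10},{"x":4,"y":0,"z":0,"ax":0,"ay":0,"az":0,"grip":10},{"x":5,"y":0,"z":0,"ax":0,"ay":0,"az":0,"grip":10}]';python3 -c "
from h import *
go(0,0,0)"; python3 -m jog '[{"x":1,"y":0,"z":0,"ax":0,"ay":0,"az":0,"grip":10},{"x":2,"y":0,"z":0,"ax":0,"ay":0,"az":0,"grip":10}]';python3 -c "
from h import *
go(0,0,0)"
```

```text
clock: 10.55
eef_pos: [603.1, 215.7, 61.6]
tool_rot: [-1.571, 0.001, -1.448]
force: [0.4, 1.3, -2.0]
width: 22.8
pos [603.1 215.7  61.6] rpy [-8.999e+01  3.000e-02 -8.298e+01] F [ 0.39  1.26 -2.03] w 22.8 t 10.6
x 140.4 y 61.4 z -624.9
clock: 10.75
eef_pos: [603.1, 215.5, 61.6]
tool_rot: [-1.57, 0.003, -1.447]
force: [-0.9, 6.2, -3.7]
width: 22.9
pos [603.1 215.5  61.6] rpy [-89.96   0.16 -82.92] F [-0.91  6.17 -3.68] w 22.9 t 10.8
x 139.7 y 60.8 z -625.1
```

```bash
python3 -m jog '[{"x":0.7,"y":0,"z":0,"ax":0,"ay":0,"az":0,"grip":10},{"x":1.4,"y":0,"z":0,"ax":0,"ay":0,"az":0,"grip":10}]';python3 -m jog '[{"x":0.7,"y":0,"z":0,"ax":0,"ay":0,"az":0,"grip":10},{"x":1.4,"y":0,"z":0,"ax":0,"ay":0,"az":0,"grip":10}]';python3 -c "
from h import *
go(0,0,0)"
```

```text
clock: 10.95
eef_pos: [603.1, 215.5, 61.6]
tool_rot: [-1.57, 0.004, -1.447]
force: [-0.4, 7.3, -2.8]
width: 23.1
clock: 11.15
eef_pos: [603.1, 215.3, 61.5]
tool_rot: [-1.57, 0.006, -1.446]
force: [-0.5, 8.9, -4.3]
width: 22.9
pos [603.1 215.3  61.5] rpy [-89.93   0.34 -82.85] F [-0.47  8.91 -4.3 ] w 22.9 t 11.2
x 139.0 y 59.9 z -625.3
```

```bash
python3 -m jog '[{"x":0.7,"y":0,"z":0,"ax":0,"ay":0,"az":0,"grip":10},{"x":1.4,"y":0,"z":0,"ax":0,"ay":0,"az":0,"grip":10},{"x":2.1,"y":0,"z":0,"ax":0,"ay":0,"az":0,"grip":10}]';python3 -m jog '[{"x":0.7,"y":0,"z":0,"ax":0,"ay":0,"az":0,"grip":10},{"x":1.4,"y":0,"z":0,"ax":0,"ay":0,"az":0,"grip":10},{"x":2.1,"y":0,"z":0,"ax":0,"ay":0,"az":0,"grip":10}]';python3 -c "
from h import *
go(0,0,0)"
```

```text
clock: 11.45
eef_pos: [603.1, 215.2, 61.6]
tool_rot: [-1.569, 0.008, -1.445]
force: [-1.1, 12.1, -5.5]
width: 22.7
clock: 11.75
eef_pos: [603.3, 213.7, 61.5]
tool_rot: [-1.569, 0.009, -1.445]
force: [-0.3, 11.6, -4.9]
width: 22.8
pos [603.3 213.7  61.5] rpy [-89.9    0.51 -82.77] F [-0.33 11.58 -4.86] w 22.8 t 11.8
x 136.6 y 59.2 z -625.5
```

```bash
python3 -m jog '[{"x":1,"y":0,"z":0,"ax":0,"ay":0,"az":0,"grip":10},{"x":2,"y":0,"z":0,"ax":0,"ay":0,"az":0,"grip":10},{"x":3,"y":0,"z":0,"ax":0,"ay":0,"az":0,"grip":10},{"x":4,"y":0,"z":0,"ax":0,"ay":0,"az":0,"grip":10}]';python3 -m jog '[{"x":1,"y":0,"z":0,"ax":0,"ay":0,"az":0,"grip":10},{"x":2,"y":0,"z":0,"ax":0,"ay":0,"az":0,"grip":10},{"x":3,"y":0,"z":0,"ax":0,"ay":0,"az":0,"grip":10}]';python3 -c "
from ov import *
ov('s11.png')"
```

```text
clock: 12.15
eef_pos: [603.8, 209.7, 61.6]
tool_rot: [-1.569, 0.009, -1.445]
force: [-1.2, 12.1, -4.6]
width: 22.9
clock: 12.45
eef_pos: [604.1, 206.7, 61.5]
tool_rot: [-1.569, 0.009, -1.445]
force: [-0.9, 11.1, -4.8]
width: 23.1
eef [604.2 206.4  61.5] e 130.68 n 624.92 under z 20.5 F [-1.3 12.1 -5.2] yaw -82.79
lip out bot far/near [203. 404.] [425. 506.] lip in bot near [455. 471.] block bot near [514. 402.] [579. 326.]
```

View pics/s11.png

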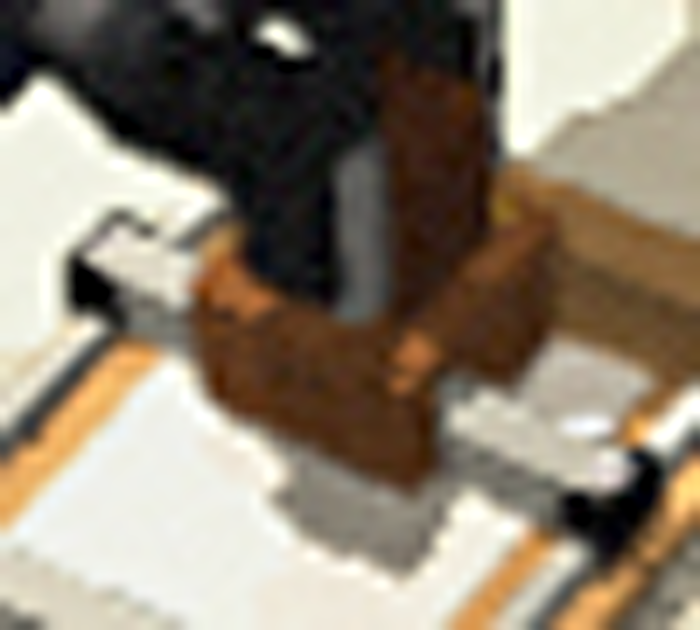

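The lip holds bar 1's outer face (crop (440,430)) and the nose is still short of the fence.

```bash
for i in 1; do python3 -m jog '[{"x":1,"y":0,"z":0,"ax":0,"ay":0,"az":0,"grip":10},{"x":1.8,"y":0,"z":0,"ax":0,"ay":0,"az":0,"grip":10},{"x":2.5,"y":0,"z":0,"ax":0,"ay":0,"az":0,"grip":10}]'; done; python3 -m jog '[{"x":0.6,"y":0,"z":0,"ax":0,"ay":0,"az":0,"grip":10},{"x":1.2,"y":0,"z":0,"ax":0,"ay":0,"az":0,"grip":10}]'
```

```text
clock: 12.8
eef_pos: [604.5, 204.2, 61.6]
tool_rot: [-1.569, 0.009, -1.445]
force: [-1.1, 11.1, -4.7]
width: 23.0
clock: 13.0
eef_pos: [604.6, 203.0, 61.5]
tool_rot: [-1.569, 0.009, -1.445]
force: [-1.1, 12.3, -4.8]
width: 23.1
```

```bash
python3 -m jog '[{"x":0.6,"y":0,"z":0,"ax":0,"ay":0,"az":0,"grip":10},{"x":1.2,"y":0,"z":0,"ax":0,"ay":0,"az":0,"grip":10}]'
```

```text
clock: 13.2
eef_pos: [604.7, 202.1, 61.5]
tool_rot: [-1.569, 0.009, -1.445]
force: [-1.1, 12.8, -5.1]
width: 23.1
```

```bash
python3 -m jog '[{"x":0.5,"y":0,"z":0,"ax":0,"ay":0,"az":0,"grip":10},{"x":1.0,"y":0,"z":0,"ax":0,"ay":0,"az":0,"grip":10}]'
```

```text
clock: 13.4
eef_pos: [604.7, 202.0, 61.6]
tool_rot: [-1.569, 0.01, -1.444]
force: [-1.5, 14.1, -6.7]
width: 22.9
```

```bash
python3 -m jog '[{"x":0.5,"y":0,"z":0,"ax":0,"ay":0,"az":0,"grip":10},{"x":1.0,"y":0,"z":0,"ax":0,"ay":0,"az":0,"grip":10}]'
```

```text
clock: 13.6
eef_pos: [604.7, 202.0, 61.6]
tool_rot: [-1.569, 0.011, -1.444]
force: [-1.8, 15.6, -5.7]
width: 22.9
```

```bash
python3 -c "
from avg import *
avg(3)"; python3 -m jog '[{"x":-2,"y":0,"z":0,"ax":0,"ay":0,"az":0,"grip":10},{"x":-4,"y":0,"z":0,"ax":0,"ay":0,"az":0,"grip":10},{"x":-6,"y":0,"z":0,"ax":0,"ay":0,"az":0,"grip":10},{"x":-6,"y":0,"z":0,"ax":0,"ay":0,"az":0,"grip":10}]'
```

```text
F [-1.63 15.21 -5.63] T [ 3.592  0.357 -0.179] sd [0.02 0.31 0.36] [0.031 0.018 0.031]
pos [604.7 201.9  61.6] rpy [-89.88   0.65 -82.73] F [-1.65 15.29 -5.51] w 22.7 t 13.8
x 124.4 y 58.9 z -625.6
clock: 14.15
eef_pos: [604.7, 202.3, 61.7]
tool_rot: [-1.57, 0.004, -1.446]
force: [-1.3, 6.3, -2.5]
width: 23.2
```

```bash
python3 -m jog '[{"x":-2,"y":0,"z":0,"ax":0,"ay":0,"az":0,"grip":10},{"x":-4,"y":0,"z":0,"ax":0,"ay":0,"az":0,"grip":10},{"x":-6,"y":0,"z":0,"ax":0,"ay":0,"az":0,"grip":10},{"x":-6.5,"y":0,"z":0,"ax":0,"ay":0,"az":0,"grip":10}]';python3 -c "
from ov import *
ov('s12.png')"
```

```text
clock: 14.55
eef_pos: [604.4, 204.2, 61.4]
tool_rot: [-1.571, -0.001, -1.449]
force: [0.3, -0.5, -0.8]
width: 23.3
eef [604.4 204.4  61.4] e 128.68 n 624.86 under z 20.4 F [ 1.4  0.4 -1.5] yaw -82.99
lip out bot far/near [211. 396.] [433. 498.] lip in bot near [462. 463.] block bot near [521. 394.] [586. 318.]
```

```bash
python3 -m jog '[{"x":0,"y":-10,"z":0,"ax":0,"ay":0,"az":0,"grip":10},{"x":0,"y":-22,"z":0,"ax":0,"ay":0,"az":0,"grip":10},{"x":-25,"y":-24,"z":0,"ax":0,"ay":0,"az":0,"grip":10},{"x":-66,"y":-24,"z":0,"ax":0,"ay":0,"az":0,"grip":10},{"x":-66.5,"y":-24,"z":0,"ax":0,"ay":0,"az":0,"grip":10}]';python3 -m jog '[{"x":0,"y":10,"z":0,"ax":0,"ay":0,"az":0,"grip":10},{"x":0,"y":10,"z":0,"ax":0,"ay":0,"az":0,"grip":10},{"x":0,"y":10,"z":0,"ax":0,"ay":0,"az":0,"grip":10}]'; python3 -c "
from ov import *
ov('s13.png',u0=190,u1=245,v0=195,v1=250,k=10.9)"
```

```text
clock: 15.1
eef_pos: [594.7, 280.3, 87.5]
tool_rot: [-1.568, 0.008, -1.44]
force: [-0.6, 1.2, -0.6]
width: 23.2
clock: 15.4
eef_pos: [596.4, 269.1, 75.1]
tool_rot: [-1.572, -0.002, -1.45]
force: [0.3, -0.4, -1.4]
width: 23.1
eef [596.6 269.4  75.3] e 194.15 n 625.09 under z 34.3 F [ 0.1 -0.7 -0.6] yaw -83.08
lip out bot far/near [170. 541.] [348. 627.] lip in bot near [374. 598.] block bot near [424. 539.] [479. 475.]
```

View pics/s13.png

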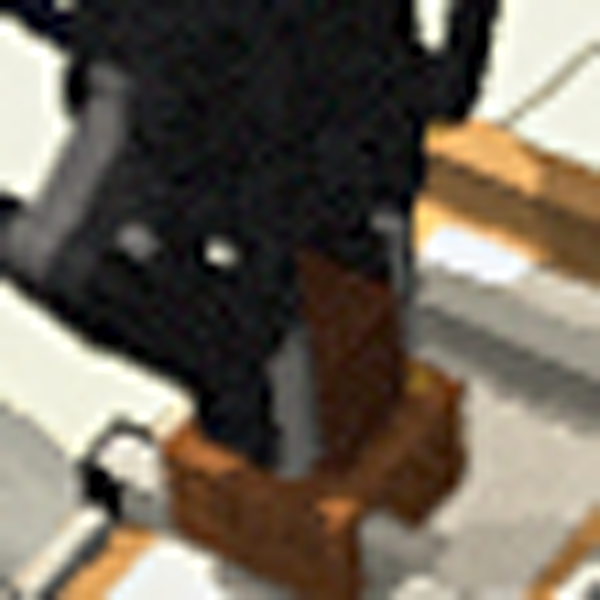

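```bash
python3 -c "
from ov import *
ov('s14.png',u0=185,u1=240,v0=220,v1=270,k=12)"
```

```text
eef [596.7 269.8  75.5] e 194.50 n 625.22 under z 34.5 F [-0.6 -1.  -1.4] yaw -83.07
lip out bot far/near [245. 296.] [442. 391.] lip in bot near [470. 358.] block bot near [525. 294.] [586. 223.]
```

View pics/s14.png

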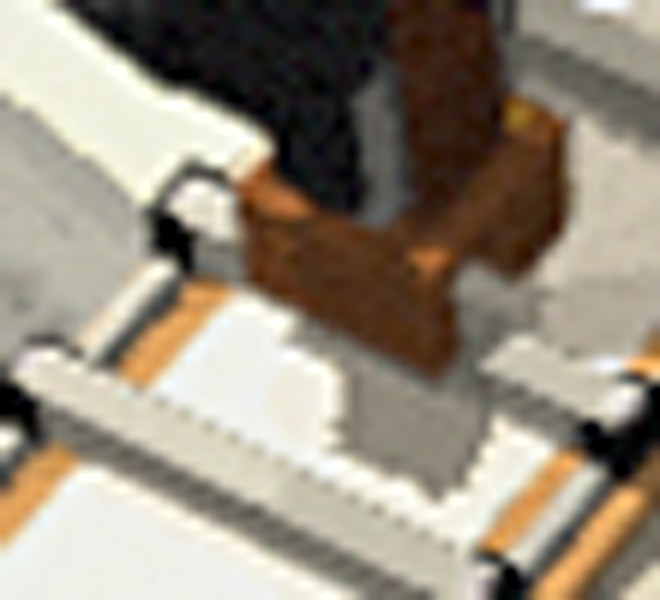

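```bash
python3 -m jog '[{"x":-0.8,"y":2,"z":0,"ax":0,"ay":0,"az":0,"grip":10},{"x":-0.8,"y":3,"z":0,"ax":0,"ay":0,"az":0,"grip":10},{"x":-0.8,"y":4,"z":0,"ax":0,"ay":0,"az":0,"grip":10},{"x":-0.8,"y":5,"z":0,"ax":0,"ay":0,"az":0,"grip":10},{"x":-0.8,"y":5,"z":0,"ax":0,"ay":0,"az":0,"grip":10}]';python3 -c "
from h import *
go(0,0,0,-82.95)"
```

```text
clock: 16.0
eef_pos: [595.9, 271.9, 70.3]
tool_rot: [-1.571, -0.0, -1.448]
force: [-0.9, -0.3, -2.2]
width: 23.3
pos [595.9 271.9  70.3] rpy [-9.002e+01 -1.000e-02 -8.297e+01] F [-0.85 -0.32 -2.17] w 23.3 t 16.0
x 196.9 y 70.5 z -624.7  ax 0.000 ay -0.000 az 0.000
```

```bash
python3 -m jog '[{"x":0.5,"y":2,"z":0,"ax":0,"ay":0,"az":0,"grip":10},{"x":0.5,"y":4,"z":0,"ax":0,"ay":0,"az":0,"grip":10},{"x":0.5,"y":6,"z":0,"ax":0,"ay":0,"az":0,"grip":10},{"x":0.5,"y":8,"z":0,"ax":0,"ay":0,"az":0,"grip":10},{"x":0.5,"y":9,"z":0,"ax":0,"ay":0,"az":0,"grip":10}]';python3 -m jog '[{"x":1.5,"y":0,"z":0,"ax":0,"ay":0,"az":0,"grip":10},{"x":3,"y":0,"z":0,"ax":0,"ay":0,"az":0,"grip":10},{"x":4,"y":0,"z":0,"ax":0,"ay":0,"az":0,"grip":10},{"x":5,"y":0,"z":0,"ax":0,"ay":0,"az":0,"grip":10}]'
```

```text
clock: 16.5
eef_pos: [596.0, 271.4, 61.2]
tool_rot: [-1.571, -0.0, -1.448]
force: [0.0, -0.1, -1.4]
width: 22.6
clock: 16.9
eef_pos: [596.7, 267.5, 61.6]
tool_rot: [-1.57, 0.002, -1.448]
force: [-0.9, 3.2, -2.7]
width: 22.6
```

```bash
python3 -m jog '[{"x":1,"y":0,"z":0,"ax":0,"ay":0,"az":0,"grip":10},{"x":2,"y":0,"z":0,"ax":0,"ay":0,"az":0,"grip":10},{"x":3,"y":0,"z":0,"ax":0,"ay":0,"az":0,"grip":10},{"x":4,"y":0,"z":0,"ax":0,"ay":0,"az":0,"grip":10},{"x":5,"y":0,"z":0,"ax":0,"ay":0,"az":0,"grip":10}]';python3 -m jog '[{"x":1.2,"y":0,"z":0,"ax":0,"ay":0,"az":0,"grip":10},{"x":2.4,"y":0,"z":0,"ax":0,"ay":0,"az":0,"grip":10},{"x":3.6,"y":0,"z":0,"ax":0,"ay":0,"az":0,"grip":10},{"x":4.8,"y":0,"z":0,"ax":0,"ay":0,"az":0,"grip":10},{"x":6,"y":0,"z":0,"ax":0,"ay":0,"az":0,"grip":10}]'
```

```text
clock: 17.4
eef_pos: [596.8, 266.6, 61.7]
tool_rot: [-1.569, 0.007, -1.446]
force: [-1.4, 8.6, -4.7]
width: 22.9
clock: 17.9
eef_pos: [597.5, 260.7, 61.6]
tool_rot: [-1.569, 0.007, -1.446]
force: [-0.2, 9.0, -4.6]
width: 22.9
```

```bash
python3 -m jog '[{"x":1.3,"y":0,"z":0,"ax":0,"ay":0,"az":0,"grip":10},{"x":2.6,"y":0,"z":0,"ax":0,"ay":0,"az":0,"grip":10},{"x":3.9,"y":0,"z":0,"ax":0,"ay":0,"az":0,"grip":10},{"x":5.2,"y":0,"z":0,"ax":0,"ay":0,"az":0,"grip":10},{"x":6.5,"y":0,"z":0,"ax":0,"ay":0,"az":0,"grip":10}]';python3 -m jog '[{"x":1.2,"y":0,"z":0,"ax":0,"ay":0,"az":0,"grip":10},{"x":2.4,"y":0,"z":0,"ax":0,"ay":0,"az":0,"grip":10},{"x":3.6,"y":0,"z":0,"ax":0,"ay":0,"az":0,"grip":10},{"x":4.8,"y":0,"z":0,"ax":0,"ay":0,"az":0,"grip":10},{"x":6,"y":0,"z":0,"ax":0,"ay":0,"az":0,"grip":10}]'
```

```text
clock: 18.4
eef_pos: [598.3, 254.2, 61.7]
tool_rot: [-1.569, 0.007, -1.446]
force: [0.2, 8.8, -4.3]
width: 23.2
clock: 18.9
eef_pos: [599.0, 248.2, 61.6]
tool_rot: [-1.569, 0.006, -1.446]
force: [-0.4, 9.2, -5.2]
width: 23.2
```

```bash
python3 -m jog '[{"x":1.2,"y":0,"z":0,"ax":0,"ay":0,"az":0,"grip":10},{"x":2.4,"y":0,"z":0,"ax":0,"ay":0,"az":0,"grip":10},{"x":3.6,"y":0,"z":0,"ax":0,"ay":0,"az":0,"grip":10},{"x":4.8,"y":0,"z":0,"ax":0,"ay":0,"az":0,"grip":10},{"x":6,"y":0,"z":0,"ax":0,"ay":0,"az":0,"grip":10}]';python3 -m jog '[{"x":1,"y":0,"z":0,"ax":0,"ay":0,"az":0,"grip":10},{"x":2,"y":0,"z":0,"ax":0,"ay":0,"az":0,"grip":10},{"x":3,"y":0,"z":0,"ax":0,"ay":0,"az":0,"grip":10},{"x":3.8,"y":0,"z":0,"ax":0,"ay":0,"az":0,"grip":10}]'
```

```text
clock: 19.4
eef_pos: [599.8, 242.3, 61.6]
tool_rot: [-1.569, 0.006, -1.446]
force: [-0.3, 9.0, -4.7]
width: 23.1
clock: 19.8
eef_pos: [600.2, 238.4, 61.7]
tool_rot: [-1.569, 0.006, -1.446]
force: [-1.5, 8.8, -5.1]
width: 23.0
```

```bash
python3 -m jog '[{"x":0.6,"y":0,"z":0,"ax":0,"ay":0,"az":0,"grip":10},{"x":1.2,"y":0,"z":0,"ax":0,"ay":0,"az":0,"grip":10}]'
```

```text
clock: 20.0
eef_pos: [600.4, 237.3, 61.7]
tool_rot: [-1.569, 0.006, -1.446]
force: [-0.9, 9.1, -3.6]
width: 22.7
```

```bash
python3 -m jog '[{"x":0.6,"y":0,"z":0,"ax":0,"ay":0,"az":0,"grip":10},{"x":1.2,"y":0,"z":0,"ax":0,"ay":0,"az":0,"grip":10}]'
```

```text
clock: 20.2
eef_pos: [600.5, 236.1, 61.7]
tool_rot: [-1.569, 0.006, -1.446]
force: [-1.1, 9.5, -3.9]
width: 22.8
```

```bash
python3 -m jog '[{"x":0.5,"y":0,"z":0,"ax":0,"ay":0,"az":0,"grip":10},{"x":0.9,"y":0,"z":0,"ax":0,"ay":0,"az":0,"grip":10}]'
```

```text
clock: 20.4
eef_pos: [600.5, 236.0, 61.7]
tool_rot: [-1.569, 0.007, -1.445]
force: [-0.9, 11.0, -4.4]
width: 23.0
```

```bash
python3 -m jog '[{"x":0.4,"y":0,"z":0,"ax":0,"ay":0,"az":0,"grip":10},{"x":0.8,"y":0,"z":0,"ax":0,"ay":0,"az":0,"grip":10}]'; python3 -c "
from avg import *
avg(2)"
```

```text
clock: 20.6
eef_pos: [600.5, 235.9, 61.7]
tool_rot: [-1.569, 0.008, -1.445]
force: [-0.2, 11.1, -4.6]
width: 22.9
F [-1.07 10.45 -5.12] T [ 2.627  0.25  -0.116] sd [0.59 0.08 0.26] [0.004 0.021 0.002]
pos [600.6 235.9  61.7] rpy [-89.89   0.47 -82.81] F [-0.48 10.37 -5.38] w 23.0 t 20.7
x 159.3 y 59.2 z -625.5
```

```bash
python3 -m jog '[{"x":0.4,"y":0,"z":0,"ax":0,"ay":0,"az":0,"grip":10},{"x":0.8,"y":0,"z":0,"ax":0,"ay":0,"az":0,"grip":10},{"x":0.8,"y":0,"z":0,"ax":0,"ay":0,"az":0,"grip":10}]'; python3 -c "
from avg import *
avg(2)"
```

```text
clock: 21.0
eef_pos: [600.5, 235.8, 61.7]
tool_rot: [-1.569, 0.009, -1.445]
force: [-1.9, 11.4, -4.8]
width: 23.0
F [-1.12 11.55 -5.07] T [ 2.886  0.264 -0.131] sd [0.06 0.17 0.14] [0.013 0.015 0.015]
pos [600.5 235.9  61.7] rpy [-89.89   0.53 -82.77] F [-1.17 11.72 -5.22] w 23.1 t 21.1
x 159.0 y 59.0 z -625.5
```

```bash
python3 -m jog '[{"x":-2,"y":0,"z":0,"ax":0,"ay":0,"az":0,"grip":10},{"x":-4,"y":0,"z":0,"ax":0,"ay":0,"az":0,"grip":10},{"x":-6,"y":0,"z":0,"ax":0,"ay":0,"az":0,"grip":10},{"x":-8,"y":0,"z":0,"ax":0,"ay":0,"az":0,"grip":10},{"x":-8,"y":0,"z":0,"ax":0,"ay":0,"az":0,"grip":10}]'
```

```text
clock: 21.6
eef_pos: [600.5, 236.4, 61.6]
tool_rot: [-1.571, -0.0, -1.448]
force: [-1.0, 2.2, 0.5]
width: 22.9
```

```bash
python3 -m jog '[{"x":-2,"y":0,"z":0,"ax":0,"ay":0,"az":0,"grip":10},{"x":-3,"y":0,"z":0,"ax":0,"ay":0,"az":0,"grip":10},{"x":-3,"y":0,"z":0,"ax":0,"ay":0,"az":0,"grip":10}]'; python3 -c "
from h import *
go(0,0,0)"
```

```text
clock: 21.9
eef_pos: [600.2, 238.8, 61.4]
tool_rot: [-1.571, -0.001, -1.448]
force: [-0.0, 0.3, -1.3]
width: 22.6
pos [600.2 238.8  61.4] rpy [-9.001e+01 -6.000e-02 -8.299e+01] F [-0.03  0.27 -1.3 ] w 22.6 t 21.9
x 163.6 y 61.7 z -624.8
```

```bash
python3 -m jog '[{"x":0,"y":-10,"z":0,"ax":0,"ay":0,"az":0,"grip":10},{"x":0,"y":-22,"z":0,"ax":0,"ay":0,"az":0,"grip":10},{"x":-25,"y":-24,"z":0,"ax":0,"ay":0,"az":0,"grip":10},{"x":-65,"y":-24,"z":0,"ax":0,"ay":0,"az":0,"grip":10},{"x":-74,"y":-24,"z":0,"ax":0,"ay":0,"az":0,"grip":10}]';python3 -m jog '[{"x":0,"y":0,"z":0,"ax":0,"ay":0,"az":0,"grip":10},{"x":0,"y":10,"z":0,"ax":0,"ay":0,"az":0,"grip":10},{"x":0,"y":10,"z":0,"ax":0,"ay":0,"az":0,"grip":10},{"x":0,"y":10,"z":0,"ax":0,"ay":0,"az":0,"grip":10},{"x":0,"y":10,"z":0,"ax":0,"ay":0,"az":0,"grip":10}]'; python3 -c "
from ov import *
ov('s15.png',u0=165,u1=220,v0=235,v1=285,k=12)"
```

```text
clock: 22.4
eef_pos: [589.7, 320.2, 87.5]
tool_rot: [-1.569, 0.006, -1.443]
force: [0.0, 0.5, -0.8]
width: 23.0
clock: 22.9
eef_pos: [591.4, 311.7, 75.4]
tool_rot: [-1.571, -0.001, -1.45]
force: [-0.2, -0.1, -1.3]
width: 23.0
eef [591.4 312.1  75.5] e 237.17 n 625.23 under z 34.5 F [-0.4 -0.4 -1.1] yaw -83.03
lip out bot far/near [328. 290.] [527. 391.] lip in bot near [557. 356.] block bot near [615. 288.] [679. 214.]
```

View pics/s15.png

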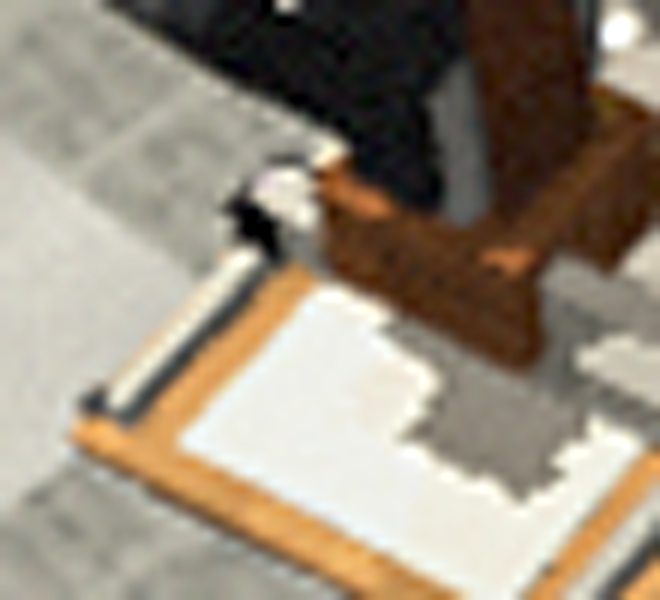

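```bash
python3 -m jog '[{"x":0,"y":2,"z":0,"ax":0,"ay":0,"az":0,"grip":10},{"x":0,"y":3,"z":0,"ax":0,"ay":0,"az":0,"grip":10},{"x":0,"y":4,"z":0,"ax":0,"ay":0,"az":0,"grip":10},{"x":0,"y":5,"z":0,"ax":0,"ay":0,"az":0,"grip":10},{"x":0,"y":5,"z":0,"ax":0,"ay":0,"az":0,"grip":10}]';python3 -c "
from h import *
go(0,0,0,-82.95)"
```

```text
clock: 23.45
eef_pos: [590.8, 313.0, 70.3]
tool_rot: [-1.571, -0.0, -1.448]
force: [-0.5, -0.2, -1.8]
width: 23.2
pos [590.8 313.   70.3] rpy [-9.002e+01 -1.000e-02 -8.296e+01] F [-0.53 -0.16 -1.76] w 23.2 t 23.4
x 238.2 y 70.5 z -624.7  ax 0.000 ay -0.000 az 0.000
```

Clear. Going down, then inward.

```bash
python3 -m jog '[{"x":0,"y":2,"z":0,"ax":0,"ay":0,"az":0,"grip":10},{"x":0,"y":4,"z":0,"ax":0,"ay":0,"az":0,"grip":10},{"x":0,"y":6,"z":0,"ax":0,"ay":0,"az":0,"grip":10},{"x":0,"y":8,"z":0,"ax":0,"ay":0,"az":0,"grip":10},{"x":0,"y":9,"z":0,"ax":0,"ay":0,"az":0,"grip":10}]';python3 -m jog '[{"x":1.2,"y":0,"z":0,"ax":0,"ay":0,"az":0,"grip":10},{"x":2.4,"y":0,"z":0,"ax":0,"ay":0,"az":0,"grip":10},{"x":3.6,"y":0,"z":0,"ax":0,"ay":0,"az":0,"grip":10},{"x":4.8,"y":0,"z":0,"ax":0,"ay":0,"az":0,"grip":10}]'
```

```text
clock: 23.95
eef_pos: [590.9, 312.9, 61.2]
tool_rot: [-1.571, -0.0, -1.448]
force: [0.3, -0.2, -0.8]
width: 23.2
clock: 24.35
eef_pos: [591.4, 309.8, 61.6]
tool_rot: [-1.57, 0.003, -1.448]
force: [0.7, 4.0, -4.0]
width: 23.1
```

```bash
python3 -m jog '[{"x":1.2,"y":0,"z":0,"ax":0,"ay":0,"az":0,"grip":10},{"x":2.4,"y":0,"z":0,"ax":0,"ay":0,"az":0,"grip":10},{"x":3.6,"y":0,"z":0,"ax":0,"ay":0,"az":0,"grip":10},{"x":4.8,"y":0,"z":0,"ax":0,"ay":0,"az":0,"grip":10}]'
```

```text
clock: 24.75
eef_pos: [591.8, 306.6, 61.7]
tool_rot: [-1.57, 0.004, -1.447]
force: [0.0, 6.3, -3.4]
width: 22.7
```

```bash
python3 -m jog '[{"x":1.4,"y":0,"z":0,"ax":0,"ay":0,"az":0,"grip":10},{"x":2.8,"y":0,"z":0,"ax":0,"ay":0,"az":0,"grip":10},{"x":4.2,"y":0,"z":0,"ax":0,"ay":0,"az":0,"grip":10},{"x":5.6,"y":0,"z":0,"ax":0,"ay":0,"az":0,"grip":10},{"x":7,"y":0,"z":0,"ax":0,"ay":0,"az":0,"grip":10}]';python3 -m jog '[{"x":1.4,"y":0,"z":0,"ax":0,"ay":0,"az":0,"grip":10},{"x":2.8,"y":0,"z":0,"ax":0,"ay":0,"az":0,"grip":10},{"x":4.2,"y":0,"z":0,"ax":0,"ay":0,"az":0,"grip":10},{"x":5.6,"y":0,"z":0,"ax":0,"ay":0,"az":0,"grip":10},{"x":7,"y":0,"z":0,"ax":0,"ay":0,"az":0,"grip":10}]'
```

```text
clock: 25.25
eef_pos: [592.7, 299.7, 61.7]
tool_rot: [-1.57, 0.004, -1.447]
force: [0.2, 5.0, -3.2]
width: 23.0
clock: 25.75
eef_pos: [593.5, 292.7, 61.7]
tool_rot: [-1.57, 0.004, -1.447]
force: [-1.2, 5.6, -3.9]
width: 23.1
```

```bash
python3 -m jog '[{"x":1.4,"y":0,"z":0,"ax":0,"ay":0,"az":0,"grip":10},{"x":2.8,"y":0,"z":0,"ax":0,"ay":0,"az":0,"grip":10},{"x":4.2,"y":0,"z":0,"ax":0,"ay":0,"az":0,"grip":10},{"x":5.6,"y":0,"z":0,"ax":0,"ay":0,"az":0,"grip":10},{"x":7,"y":0,"z":0,"ax":0,"ay":0,"az":0,"grip":10}]';python3 -m jog '[{"x":1.4,"y":0,"z":0,"ax":0,"ay":0,"az":0,"grip":10},{"x":2.8,"y":0,"z":0,"ax":0,"ay":0,"az":0,"grip":10},{"x":4.2,"y":0,"z":0,"ax":0,"ay":0,"az":0,"grip":10},{"x":5.6,"y":0,"z":0,"ax":0,"ay":0,"az":0,"grip":10},{"x":7,"y":0,"z":0,"ax":0,"ay":0,"az":0,"grip":10}]'
```

```text
clock: 26.25
eef_pos: [594.4, 285.7, 61.7]
tool_rot: [-1.57, 0.004, -1.447]
force: [-0.4, 5.7, -4.2]
width: 23.1
clock: 26.75
eef_pos: [595.2, 278.8, 61.7]
tool_rot: [-1.57, 0.004, -1.447]
force: [-0.1, 5.9, -3.3]
width: 23.0
```

```bash
python3 -m jog '[{"x":1.2,"y":0,"z":0,"ax":0,"ay":0,"az":0,"grip":10},{"x":2.4,"y":0,"z":0,"ax":0,"ay":0,"az":0,"grip":10},{"x":3.6,"y":0,"z":0,"ax":0,"ay":0,"az":0,"grip":10},{"x":4.8,"y":0,"z":0,"ax":0,"ay":0,"az":0,"grip":10},{"x":6,"y":0,"z":0,"ax":0,"ay":0,"az":0,"grip":10}]';python3 -m jog '[{"x":0.7,"y":0,"z":0,"ax":0,"ay":0,"az":0,"grip":10},{"x":1.3,"y":0,"z":0,"ax":0,"ay":0,"az":0,"grip":10},{"x":1.8,"y":0,"z":0,"ax":0,"ay":0,"az":0,"grip":10}]'
```

```text
clock: 27.25
eef_pos: [595.9, 272.9, 61.7]
tool_rot: [-1.57, 0.004, -1.447]
force: [-0.2, 7.2, -3.8]
width: 22.9
clock: 27.55
eef_pos: [596.2, 271.0, 61.7]
tool_rot: [-1.57, 0.004, -1.447]
force: [-0.7, 6.5, -3.4]
width: 23.0
```

```bash
python3 -m jog '[{"x":0.5,"y":0,"z":0,"ax":0,"ay":0,"az":0,"grip":10},{"x":1,"y":0,"z":0,"ax":0,"ay":0,"az":0,"grip":10}]'
```

```text
clock: 27.75
eef_pos: [596.3, 270.0, 61.7]
tool_rot: [-1.57, 0.004, -1.447]
force: [-0.5, 6.6, -2.5]
width: 23.0
```

```bash
python3 -m jog '[{"x":0.5,"y":0,"z":0,"ax":0,"ay":0,"az":0,"grip":10},{"x":0.9,"y":0,"z":0,"ax":0,"ay":0,"az":0,"grip":10}]'
```

```text
clock: 27.95
eef_pos: [596.3, 269.9, 61.7]
tool_rot: [-1.57, 0.005, -1.446]
force: [-1.3, 8.6, -3.8]
width: 22.8
```

```bash
python3 -m jog '[{"x":0.4,"y":0,"z":0,"ax":0,"ay":0,"az":0,"grip":10},{"x":0.8,"y":0,"z":0,"ax":0,"ay":0,"az":0,"grip":10},{"x":0.8,"y":0,"z":0,"ax":0,"ay":0,"az":0,"grip":10}]'; python3 -c "
from avg import *
avg(3)"
```

```text
clock: 28.25
eef_pos: [596.3, 269.8, 61.8]
tool_rot: [-1.569, 0.006, -1.446]
force: [-0.8, 8.4, -4.4]
width: 22.9
F [-0.29  8.13 -3.54] T [ 1.914  0.155 -0.102] sd [0.7  0.42 0.15] [0.026 0.025 0.037]
pos [596.3 269.8  61.8] rpy [-89.92   0.34 -82.85] F [-0.94  8.26 -3.68] w 23.0 t 28.4
x 193.9 y 59.7 z -625.3
```

```bash
python3 -m jog '[{"x":0.5,"y":0,"z":0,"ax":0,"ay":0,"az":0,"grip":10},{"x":0.5,"y":0,"z":0,"ax":0,"ay":0,"az":0,"grip":10}]'; python3 -m jog '[{"x":-2,"y":0,"z":0,"ax":0,"ay":0,"az":0,"grip":10},{"x":-4,"y":0,"z":0,"ax":0,"ay":0,"az":0,"grip":10},{"x":-6,"y":0,"z":0,"ax":0,"ay":0,"az":0,"grip":10},{"x":-7,"y":0,"z":0,"ax":0,"ay":0,"az":0,"grip":10},{"x":-7,"y":0,"z":0,"ax":0,"ay":0,"az":0,"grip":10}]'
```

```text
clock: 28.6
eef_pos: [596.3, 269.8, 61.8]
tool_rot: [-1.569, 0.007, -1.446]
force: [-1.2, 8.6, -4.3]
width: 22.8
clock: 29.1
eef_pos: [596.3, 270.5, 61.4]
tool_rot: [-1.571, -0.002, -1.449]
force: [-0.2, 0.3, -1.0]
width: 23.1
```

```bash
python3 -m jog '[{"x":-1.5,"y":0,"z":0,"ax":0,"ay":0,"az":0,"grip":10},{"x":-2,"y":0,"z":0,"ax":0,"ay":0,"az":0,"grip":10},{"x":-2,"y":0,"z":0,"ax":0,"ay":0,"az":0,"grip":10}]'; python3 -m jog '[{"x":0,"y":-10,"z":0,"ax":0,"ay":0,"az":0,"grip":10},{"x":0,"y":-25,"z":0,"ax":0,"ay":0,"az":0,"grip":10},{"x":0,"y":-50,"z":0,"ax":0,"ay":0,"az":0,"grip":10},{"x":0,"y":-60,"z":0,"ax":0,"ay":0,"az":0,"grip":10}]'; python3 -c "
from ov import *
go(440,212,120,-83)
S,p,c=ov('s16.png',u0=160,u1=350,v0=190,v1=320,k=4.2)"
```

```text
clock: 29.4
eef_pos: [595.9, 273.6, 61.5]
tool_rot: [-1.571, -0.0, -1.448]
force: [0.1, 0.4, -0.4]
width: 23.1
clock: 29.8
eef_pos: [597.6, 274.6, 125.1]
tool_rot: [-1.566, 0.002, -1.448]
force: [0.8, 0.3, -0.3]
width: 23.0
pos [597.6 274.6 125.1] rpy [-89.72   0.1  -82.97] F [ 0.79  0.27 -0.33] w 23.0 t 29.8
x 42.8 y 4.2 z -164.1  ax -0.005 ay 0.001 az -0.002
eef [598.  274.8 125.9] e 199.30 n 627.19 under z 84.9 F [-0.7  0.5 -0.2] yaw -82.98
lip out bot far/near [168. 163.] [240. 197.] lip in bot near [250. 186.] block bot near [270. 163.] [293. 138.]
```

View pics/s16.png

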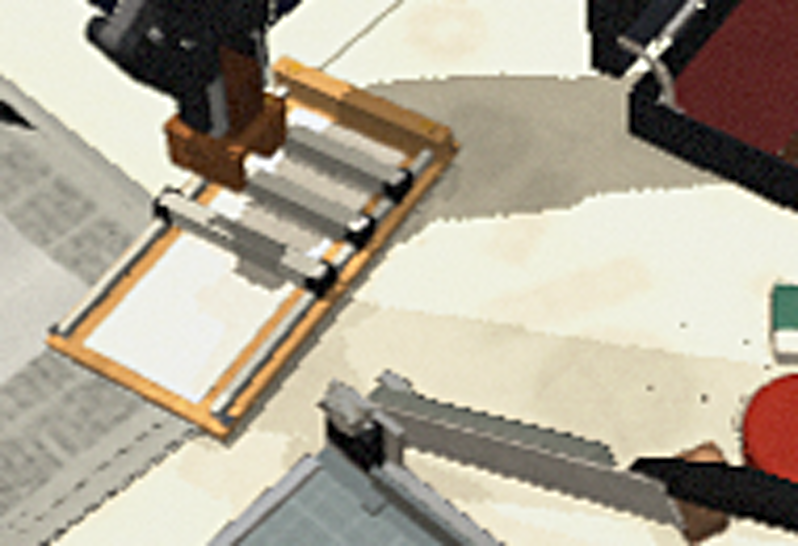

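The bars look equally spaced. Taking the spacer back to where it started on the bare table.

```bash
python3 -m jog '[{"x":15,"y":0,"z":-45,"ax":0,"ay":0,"az":0,"grip":10},{"x":30,"y":0,"z":-90,"ax":0,"ay":0,"az":0,"grip":10},{"x":43,"y":0,"z":-130,"ax":0,"ay":0,"az":0,"grip":10},{"x":43,"y":10,"z":-164,"ax":0,"ay":0,"az":0,"grip":10},{"x":43,"y":30,"z":-164,"ax":0,"ay":0,"az":0,"grip":10}]';python3 -m jog '[{"x":0,"y":0,"z":0,"ax":0,"ay":0,"az":0,"grip":10},{"x":0,"y":0,"z":0,"ax":0,"ay":0,"az":0,"grip":10},{"x":0,"y":0,"z":0,"ax":0,"ay":0,"az":0,"grip":10}]'; python3 -c "
from h import *
go(440,212,43,-83)"
```

```text
clock: 30.35
eef_pos: [433.5, 209.5, 92.4]
tool_rot: [-1.574, -0.001, -1.446]
force: [0.6, 0.6, -0.6]
width: 23.0
clock: 30.65
eef_pos: [439.7, 211.4, 92.1]
tool_rot: [-1.569, 0.001, -1.448]
force: [-0.3, 0.3, -0.9]
width: 23.1
pos [439.7 211.4  92.1] rpy [-8.989e+01  4.000e-02 -8.299e+01] F [-0.31  0.29 -0.92] w 23.1 t 30.6
x -0.5 y 49.1 z 0.3  ax -0.002 ay 0.000 az -0.001
```

```bash
python3 -m jog '[{"x":0,"y":20,"z":0,"ax":0,"ay":0,"az":0,"grip":10},{"x":0,"y":38,"z":0,"ax":0,"ay":0,"az":0,"grip":10},{"x":0,"y":46,"z":0,"ax":0,"ay":0,"az":0,"grip":10},{"x":0,"y":49,"z":0,"ax":0,"ay":0,"az":0,"grip":10},{"x":0,"y":50.5,"z":0,"ax":0,"ay":0,"az":0,"grip":10}]';python3 -m jog '[{"x":0,"y":0.5,"z":0,"ax":0,"ay":0,"az":0,"grip":10},{"x":0,"y":0.5,"z":0,"ax":0,"ay":0,"az":0,"grip":10}]'
```

```text
clock: 31.15
eef_pos: [438.8, 211.1, 41.2]
tool_rot: [-1.57, 0.0, -1.448]
force: [0.0, -1.1, -1.3]
width: 22.9
clock: 31.35
eef_pos: [438.8, 211.1, 41.1]
tool_rot: [-1.57, 0.0, -1.448]
force: [-0.2, -0.2, -0.7]
width: 23.3
```

```bash
python3 -m jog '[{"x":0,"y":0.2,"z":0,"ax":0,"ay":0,"az":0,"grip":24},{"x":0,"y":0.2,"z":0,"ax":0,"ay":0,"az":0,"grip":30},{"x":0,"y":0.2,"z":0,"ax":0,"ay":0,"az":0,"grip":45},{"x":0,"y":0.2,"z":0,"ax":0,"ay":0,"az":0,"grip":60},{"x":0,"y":0.2,"z":0,"ax":0,"ay":0,"az":0,"grip":60}]';python3 -m jog '[{"x":0,"y":-10,"z":0,"ax":0,"ay":0,"az":0,"grip":60},{"x":0,"y":-40,"z":0,"ax":0,"ay":0,"az":0,"grip":60},{"x":0,"y":-80,"z":0,"ax":0,"ay":0,"az":0,"grip":60},{"x":0,"y":-120,"z":0,"ax":0,"ay":0,"az":0,"grip":60},{"x":0,"y":-150,"z":0,"ax":0,"ay":0,"az":0,"grip":60}]'; python3 -c "
from h import *
go(440,0,260)
S=Cam('scene');T=Cam('top')
S.crop('s17.png',165,345,190,310,4.4);T.crop('t17.png',190,300,180,330,4)"
```

```text
clock: 31.85
eef_pos: [438.4, 210.9, 40.3]
tool_rot: [-1.571, 0.0, -1.448]
force: [0.5, 1.2, 0.8]
width: 59.7
clock: 32.35
eef_pos: [438.6, 211.1, 193.3]
tool_rot: [-1.568, 0.001, -1.448]
force: [0.9, 1.0, 0.7]
width: 60.0
pos [438.6 211.1 193.3] rpy [-8.987e+01  5.000e-02 -8.296e+01] F [0.91 0.99 0.74] w 60.0 t 32.4
x 209.6 y -66.9 z -24.4
```

View pics/s17.png

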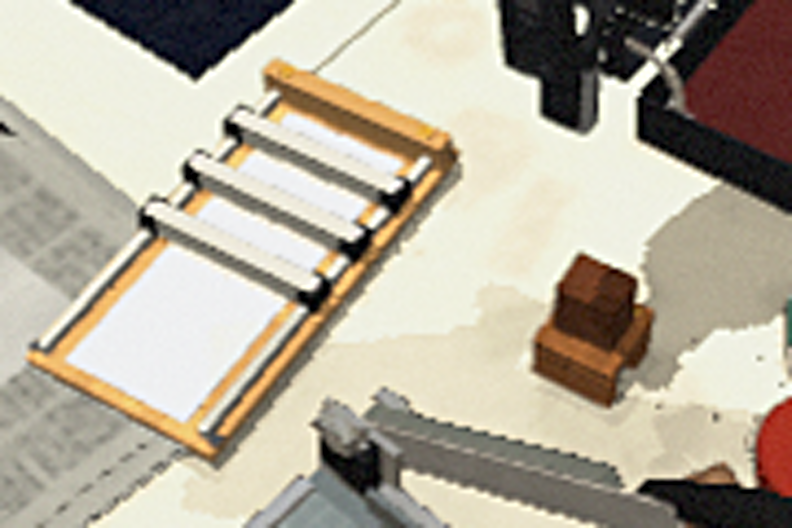

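View pics/t17.png

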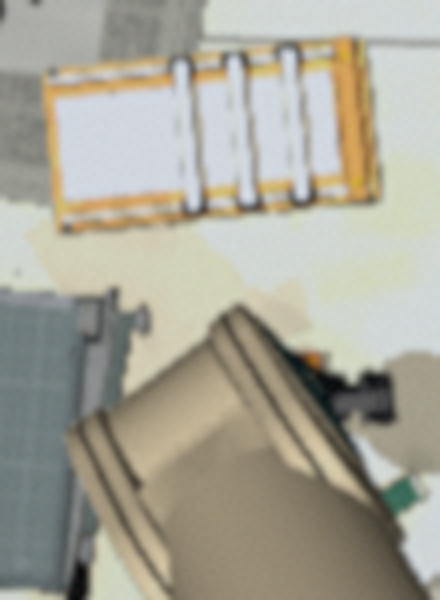

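The pictures show the spacer standing upright, released, on bare table (scene crop (592,330)). The bars are evenly spaced and the gripper is well clear. I let the arm settle and hand in.

```bash
python3 -m jog '[{"x":0,"y":0,"z":0,"ax":0,"ay":0,"az":0,"grip":60},{"x":0,"y":0,"z":0,"ax":0,"ay":0,"az":0,"grip":60},{"x":0,"y":0,"z":0,"ax":0,"ay":0,"az":0,"grip":60}]'; python3 -c "
from cell import *
print(finish_job())"
```

```text
clock: 32.75
eef_pos: [437.6, 210.5, 189.3]
tool_rot: [-1.573, -0.001, -1.448]
force: [-0.5, 0.0, -0.3]
width: 59.8
the job is handed in; nothing more can be done
None
```

I set all three bars with the hooked spacer, working outwards from the fence, and handed the job in at about 33 s. `finish_job()` gives no verdict.

| Bar | Drag while sliding | Rise when the pad was pressed home | Stopped at (spacer, along the row) |
|---|---|---|---|
| Bar 1 | about 12 N | about 3.3 N against the fence | 126.3 mm |
| Bar 2 | about 9 N | about 2.6 N against bar 1 | 160.4 mm |
| Bar 3 | about 6 N | about 2.5 N against bar 2 | 194.6 mm |

- **Gaps:** The stopping points are 34.1 and 34.2 mm apart, against the nominal 34 mm. I did not measure the finished gaps in the images to the millimetre.
- **Final pictures:** The bars look evenly spaced, and the spacer stands upright and released on the bare table, with the gripper about 150 mm above where it let go. I went nowhere near the seal, eraser or water dropper, but did not re-measure where they are.
- **Checks that disagreed:** The two cameras put bar 1 a few millimetres apart. On the first try over bar 1 the thick block came down on top of the bar. I pressed it about three times while working out the cause, up to about 12 N. I then shifted 2.5 mm towards the fence and it hooked cleanly.

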